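# Pack the gauges into the foam-lined case

### The job

Pack the gauges that lie on the worktable into the foam-lined case: press each one into the cutout of its own shape until it is fully home, its plate flush with the foam and lying level. Some cutouts are blocked by a date stamp or a pot that someone left there; take those out and stand them upright in the steel tray. Leave the pot, the measuring cup and the check weight behind the work alone.

Things in the scene. Friction and masses are not known exactly. Their poses are not given: they have to be found in the camera images.
- plug_grip (a point): Round steel gauge: disc 70 mm diameter, 22 mm thick, with an upright black round knob 24 mm diameter, 36 mm high on its centre (any yaw fits). Listed point: centre of the handle, 40 mm above the gauge's underside; z up. 0.2 kg. May be absent.
- tee_grip (a point): T-shaped aluminium gauge, 22 mm thick, with an upright black handle rib 44 mm long (along x), 16 mm wide (y), 36 mm high. In its own frame the crossbar covers x -32 to -2, y -50 to 50 and the stem x -2 to 58, y -15 to 15 mm. Listed point: centre of the handle, 40 mm above the gauge's underside; z up. 0.2 kg. May be absent.
- angle_grip (a point): L-shaped aluminium angle gauge, 22 mm thick, with an upright black handle rib 44 mm long (along x), 16 mm wide (y), 36 mm high on the long leg. In its own frame the long leg covers x -35 to 65, y -14 to 14 and the short leg x -35 to -7, y 14 to 66 mm. Listed point: centre of the handle, 40 mm above the gauge's underside; z up. 0.2 kg. May be absent.
- yoke_grip (a point): U-shaped aluminium snap gauge, 22 mm thick, with an upright black handle rib 44 mm long (along y), 16 mm wide (x), 36 mm high on its back. In its own frame the back covers x -20 to 8, y -48 to 48 and the two legs x 8 to 56, y 20 to 48 and y -48 to -20 mm. Listed point: centre of the handle, 40 mm above the gauge's underside; z up. 0.2 kg. May be absent.
- case: Fixed black case, 266 x 266 mm, with four grey foam modules 125 x 125 x 30 mm, 127 mm apart, in any order; foam top 34 mm above the table. Cutouts are 22 mm deep, 2 mm wider than the gauge on each side. Their lips must be pushed past with 5 to 12 N down to the floor; no gauge drops in by its own weight; let go half-way, it may lean. Origin: centre of its underside.
- plug_home (a point): The foam module with the round cutout. Listed point: where the centre of that gauge's handle lies when the gauge is fully home, with the gauge's axes then parallel to this frame's. The foam's top and the home gauge's plate top are both 18 mm below this point, the cutout's floor 40 mm. Springy foam lips on opposite walls, about 5 mm below the foam's top, stop the gauge: see case.
- tee_home (a point): The foam module with the T-shaped cutout. Listed point: where the centre of that gauge's handle lies when the gauge is fully home, with the gauge's axes then parallel to this frame's. The foam's top and the home gauge's plate top are both 18 mm below this point, the cutout's floor 40 mm. Springy foam lips on opposite walls of the stem, about 5 mm below the foam's top, stop the gauge: see case.
- angle_home (a point): The foam module with the L-shaped cutout. Listed point: where the centre of that gauge's handle lies when the gauge is fully home, with the gauge's axes then parallel to this frame's. The foam's top and the home gauge's plate top are both 18 mm below this point, the cutout's floor 40 mm. Springy foam lips on opposite walls of the long leg, about 5 mm below the foam's top, stop the gauge: see case.
- yoke_home (a point): The foam module with the U-shaped cutout. Listed point: where the centre of that gauge's handle lies when the gauge is fully home, with the gauge's axes then parallel to this frame's. The foam's top and the home gauge's plate top are both 18 mm below this point, the cutout's floor 40 mm. Springy foam lips on opposite walls of the back, about 5 mm below the foam's top, stop the gauge: see case.
- stamp_mid (a point): Date stamp that, when present, stands in the round cutout, on its floor: foot 34 mm (x) by 52 mm (y), 30 mm high; above it a handle 28 mm (x) by 44 mm (y) reaching to 70 mm; 0.09 kg. Listed point: its centre, half-way up, 35 mm above its underside. May be absent.
- raisin_mid (a point): Plastic screw-lid pot, 64 mm diameter, 68 mm high, 0.17 kg, that, when present, stands on the foam over the U-shaped cutout. Listed point: its centre, 34 mm above its underside. May be absent.
- lotus_mid (a point): Plastic screw-lid pot, 67 mm diameter, 72 mm high, 0.16 kg, that, when present, stands on the foam over the T-shaped cutout. Listed point: its centre, 36 mm above its underside. May be absent.
- tray: Shallow fixed steel tray, 260 mm (its x) by 110 mm (its y), walls 3 mm thick and 14 mm high, floor 3 mm thick. Origin: centre of its underside, on the worktable, z up.
- pot_sugar: Bystander: screw-lid pot 69 mm diameter, 85 mm high, behind the work; origin at the centre of its underside.
- scoop_cup: Bystander: small clear measuring cup, 54 mm diameter, 46 mm high; origin at the centre of its underside.
- weight_500: Bystander: steel check weight with knob, 38 mm diameter, 52 mm high; origin at the centre of its underside.

How it is judged:
By the outcome, as a careful person would: the job done as asked, in the order asked, and still so for the second after the job is handed in, with the robot touching nothing.
Of plug, tee, angle, yoke only 3 to 4 are there at a start; the rules pass over those that are not, and their reading is None.
Of date_stamp, pot_raisin, pot_lotus only 2 to 3 are there at a start; the rules pass over those that are not, and their reading is None.
At some moment in a run one of plug, tee, angle, yoke may be knocked a few centimetres aside while the robot is not near it.
It also fails if it takes over 210 s, if anything falls off the work surface, if the arm or the gripper's body presses on something with over 40 N, if the wrist force passes 120 N, or if a joint passes its speed limit or range.

### The arm

A 7-joint arm with a two-finger parallel gripper is mounted at the origin on a cart in front of the work surface, level with it; the furniture and walls round the work are solid. World frame = base frame: x ahead of the robot, y to its left, z up, the work surface at z = 0. Lengths are in mm, angles in degrees, forces in N, time in s.
With the tool pointing down it reaches from about 350 to 900 mm from the base axis. Payload 8.1 kg.
Tool frame: the origin (TCP) lies midway between the tips of the shut fingers; the grasp point (between the pads) lies bot.grip_depth behind it (bot.grip_depth is the distance from the TCP to the grasp point, in mm); z points along the fingers, y is the line along which they close (so a half turn about z gives the same grasp; the last joint's range is limited). The gripper opens to 92 mm and grips with 3 to 60 N. Pads are 19 mm wide; open, the fingers measure 130 mm over their backs; the gripper's body (75 mm by 190 mm) begins 47 mm behind the grasp point.
Start: joints at [62.705, 24.895, 1.432, 90.138, -0.665, 64.973, -4.303], TCP at [228.2, -581.866, 198.942] pointing down, gripper open.
Joint ranges: [-149.89, 149.89], [-25.12, 119.58], [-72.63, 75.52], [4.76, 147.25], [-75.54, 255.54], [6.69, 114.76], [-157.13, 157.13]. Speed limits (degrees/s): [127.2, 127.2, 172.46, 172.46, 180, 180, 180].

### API

Orientations are given as [roll, pitch, yaw] about the fixed x, y, z axes, in that order (R = Rz(yaw) Ry(pitch) Rx(roll)).
In Python, from rig import bot gives the robot as it stands.
- The arm moves only by the shell command python3 -m crank 'ROWS' [FORCE]. ROWS is JSON, a list of rows, each a list of 3 entries, a list of its own where there are three numbers: the shift along the tool's x, y, z in mm, then the turn, a rotation vector about the tool's x, y, z in rad, then the gripper command: -1 is fully open, 1 is shut, values between are in proportion. In form: [[[tx, ty, tz], [rx, ry, rz], grip], ...]. A call has 1 to 20 rows; each row shifts and turns the commanded pose from where the row before left it, along the tool's axes as they then stand; what a row does not reach is not made up. A row lasts 1/12 s, in which the tool goes at most 41.7 mm and 7.16 degrees, less where a joint would pass 70% of its speed; a pose out of reach is approached as far as the arm can. A call is refused whole if a number of a shift passes 41.7 or a number of a turn 0.125, either way. A call with a gripper value outside its range is refused whole. The fingers move at their own pace and stop on an object; FORCE is the grip in N (left out, the last holds). Time passes only in rows, so rows that do not move let the fingers close. It gives the time, the measured TCP pose, the force, the opening and the grip force at its end, in the units of the state.
- bot.get_obs(): the state, without advancing time (a new reading comes with each control period).
- bot.get_image(name): name is "side" or "top" or "wrist"; returns the picture (420x560x3 uint8, red, green, blue); there is no depth.
- bot.camera_info(name): a dict with "mtx" (3x3 intrinsics, pixels), "dist" ([k1, k2, p1, p2, k3] as OpenCV has them; the pictures are not rectified), "R" (3x3) and "t" (3): a world point X has camera coordinates R X + t; the wrist camera has in their place "mount" (4x4, takes a point from camera to tool coordinates, whose origin is the TCP and whose axes are the flange's). Camera axes: x right, y down, z forward; pixel columns grow to the right and rows downward; lengths in mm; the calibration is good to about 2 mm. A picture is of the moment at which its call begins: read the wrist's pose just before it. camera_info takes no time and is no camera call.
- bot.close_job(): hands the job in; it is judged then, once.
Trained networks look in the newest picture that a camera, given by its name, has taken for a name from the list of things; names that differ only in an ending like _2 or _b are one class to them, and where a whole thing is asked for, a point or a joint stands for the part that bears it (a point fixed in the world has none). Each returns a list of dicts, best first, with "confidence" (0 to 1); they miss things now and then, are a little off and sometimes report something else, mostly with a low value. They report only what shows in the picture. A call takes as long as a camera call.
- bot.recognise(camera, label): "uv" ([column, row] in pixels, amid what is visible of it).
- bot.spot_point(camera, label): "uv" ([column, row] in pixels: a listed point, or the origin of a listed thing).
The state is a dict: "time_s": time; "qpos": joint angles; "qd": joint speeds; "effort": joint torques, N m; "ee_pos": TCP position; "orientation": TCP orientation; "contact_force": force on the tool from outside, world axes, zero at the start; "wrist_torque": the same for the moment, N m; "opening": opening from 0.0 (shut) to 1.0 (fully open); "grip_force": force on a finger pad.
Only numpy, scipy, OpenCV 4.12 (cv2) and the standard library are available. Lean on these libraries where they do the work, as an engineer would, in place of code of your own. Each camera call takes 0.05 s, during which the arm holds its last target. There are 200 camera calls.

## Working session

There is one attempt and no reset: what is moved stays moved. The work goes in short steps, Python scripts to look and compute and a shell command to move; the robot and the scene stay as the last step left them, time stands still between calls to the robot, and variables do not carry over. Pictures are saved under pics/ and viewed, at most 17 in all, crops included, and the job is handed in when it is done.

```bash
ls; mkdir -p pics; cat > h.py <<'E'
import numpy as np, cv2
from rig import bot
from scipy.spatial.transform import Rotation as Ro
def cam(n):
    c=bot.camera_info(n); K=np.array(c["mtx"],float); d=np.array(c["dist"],float)
    if "R" in c: return K,d,np.array(c["R"],float),np.array(c["t"],float)
    o=bot.get_obs(); T=np.eye(4); T[:3,:3]=Ro.from_euler('xyz',o["orientation"],degrees=True).as_matrix(); T[:3,3]=o["ee_pos"]
    W=np.linalg.inv(T@np.array(c["mount"],float)); return K,d,W[:3,:3],W[:3,3]
def ray(C,uv,z):
    K,d,R,t=C; p=cv2.undistortPoints(np.array([[uv]],float),K,d)[0,0]
    o=-R.T@t; v=R.T@np.array([p[0],p[1],1]); return o+v*(z-o[2])/v[2]
def proj(C,X):
    K,d,R,t=C; return cv2.projectPoints(np.array(X,float).reshape(-1,1,3),cv2.Rodrigues(R)[0],t,K,d)[0][:,0]
def tri(Cs,uvs):
    A=np.zeros((3,3));b=np.zeros(3)
    for C,uv in zip(Cs,uvs):
        K,d,R,t=C;p=cv2.undistortPoints(np.array([[uv]],float),K,d)[0,0]
        o=-R.T@t;v=R.T@np.array([p[0],p[1],1]);v/=np.linalg.norm(v);M=np.eye(3)-np.outer(v,v);A+=M;b+=M@o
    return np.linalg.solve(A,b)
def snap(n,f=None):
    C=cam(n); im=bot.get_image(n)
    if f: cv2.imwrite('pics/'+f,im[:,:,::-1])
    return C,im
E
python3 - <<'E'
from h import *
print(bot.get_obs(),bot.grip_depth)
C={}
for n in("top","side"):
    C[n],_=snap(n,n+'0.png'); print(n,-C[n][2].T@C[n][3], C[n][2].round(2).tolist())
print(bot.camera_info("wrist")["mount"])
Z=dict(plug_grip=40,tee_grip=40,angle_grip=40,yoke_grip=40,plug_home=52,tee_home=52,angle_home=52,yoke_home=52,stamp_mid=47,raisin_mid=68,lotus_mid=70,case=0,tray=0,pot_sugar=0,scoop_cup=0,weight_500=0)
for l,z in Z.items():
    for n in("top","side"):
        for r in bot.spot_point(n,l)[:2]:
            print(l,n,np.round(r["uv"]),round(r["confidence"],2),ray(C[n],r["uv"],z).round()[:2])
E
```

```text
pics
{'time_s': 0.0, 'qpos': array([62.70397526, 24.93690756,  1.43214824, 90.19059751, -0.66377073,
       64.97274828, -4.30371195]), 'qd': array([ 0.06278044, -0.05783098,  0.01999645,  0.07373215,  0.02120428,
       -0.01402864, -0.0611548 ]), 'effort': array([ 8.62881025e-04, -6.67851806e+01,  9.84879434e-01, -3.14460647e+01,
       -6.07503927e-02,  4.30649542e-02,  1.80182160e-04]), 'ee_pos': array([ 227.94257798, -581.34214959,  198.13023721]), 'orientation': array([-1.79908549e+02,  9.66734947e-03,  2.14118547e+01]), 'contact_force': array([-0.22037516,  0.6926216 ,  0.14681519]), 'wrist_torque': array([-0.0219932 , -0.02288285,  0.01368839]), 'grip_force': 0.0, 'opening': 0.9984735268055258} 18.8
top [ 461.03420135   18.76397797 1163.11565268] [[-0.02, -1.0, 0.01], [-0.99, 0.02, -0.12], [0.12, -0.01, -0.99]]
side [ 10.15831136 800.82896007 686.15560681] [[-0.8, -0.6, -0.01], [-0.3, 0.43, -0.85], [0.51, -0.68, -0.53]]
[[-1.10634805e-03 -9.65511492e-01 -2.60358089e-01  6.98990661e+01]
 [ 9.99999251e-01 -9.31746713e-04 -7.94041245e-04 -5.92530089e-01]
 [ 5.24068154e-04 -2.603
[... 1085 characters left out ...]
n_mid side [310. 172.] 0.21 [ 654. -167.]
lotus_mid top [139. 209.] 0.94 [599. 328.]
lotus_mid top [416. 274.] 0.57 [ 442. -287.]
lotus_mid side [209. 258.] 0.88 [606. 329.]
lotus_mid side [320. 182.] 0.74 [ 594. -130.]
tray top [286. 229.] 0.91 [554.  -3.]
tray side [308. 223.] 0.82 [552.  -6.]
tray side [274. 184.] 0.49 [ 779. -129.]
pot_sugar top [198. 223.] 0.69 [573. 207.]
pot_sugar top [336. 140.] 0.57 [ 767. -130.]
pot_sugar side [277. 184.] 0.81 [ 772. -135.]
scoop_cup top [372. 149.] 0.95 [ 743. -216.]
scoop_cup side [293. 180.] 0.52 [ 742. -192.]
scoop_cup side [273. 183.] 0.41 [ 787. -136.]
weight_500 top [392. 157.] 0.6 [ 723. -263.]
weight_500 side [310. 174.] 0.52 [ 717. -260.]
```

View pics/top0.png

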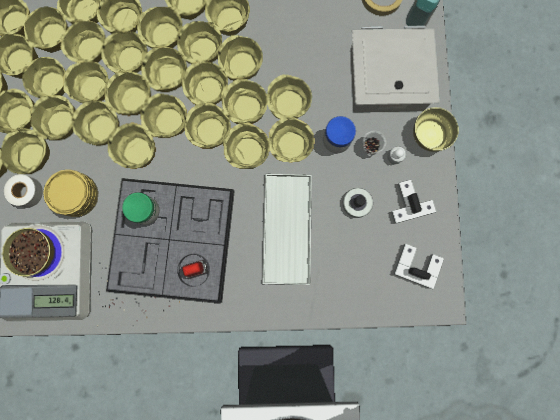

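View pics/side0.png

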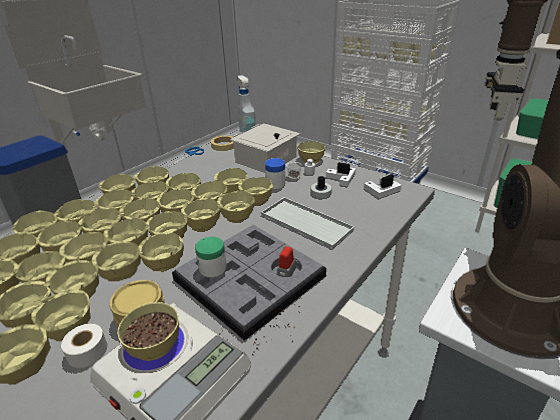

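The pictures show three gauges: plug at (357,203), tee at (414,203) and yoke at (418,272), with no angle gauge. The lotus pot covers the T cutout at (138,208) and the stamp is in the round cutout at (193,269). The U cutout is free. I'll move over the case.

```bash
python3 -m crank '[[[0,0,0],[0,0,0.1245],-1],[[0,0,0],[0,0,0.1245],-1],[[0,0,0],[0,0,0.1245],-1],[[10,-32,-6],[0,0,0],-1],[[10,-32,-6],[0,0,0],-1],[[10,-32,-6],[0,0,0],-1],[[10,-32,-6],[0,0,0],-1],[[10,-32,-6],[0,0,0],-1],[[10,-32,-6],[0,0,0],-1],[[10,-32,-6],[0,0,0],-1],[[10,-32,-6],[0,0,0],-1],[[10,-32,-6],[0,0,0],-1],[[10,-32,-6],[0,0,0],-1],[[10,-32,-6],[0,0,0],-1],[[10,-32,-6],[0,0,0],-1],[[10,-32,-6],[0,0,0],-1],[[10,-32,-6],[0,0,0],-1],[[10,-32,-6],[0,0,0],-1],[[10,-32,-6],[0,0,0],-1],[[10,-32,-6],[0,0,0],-1]]'; python3 -m crank '[[[14,-32,-4],[0,0,0],-1],[[14,-32,-4],[0,0,0],-1],[[14,-32,-4],[0,0,0],-1],[[14,-32,-4],[0,0,0],-1],[[14,-32,-4],[0,0,0],-1],[[14,-32,-4],[0,0,0],-1],[[14,-32,-4],[0,0,0],-1],[[14,-32,-4],[0,0,0],-1],[[14,-32,0],[0,0,0],-1],[[0,0,0],[0,0,0],-1],[[0,0,0],[0,0,0],-1]]'
cat > look.py <<'E'
from h import *; import sys
Z=dict(plug_grip=40,tee_grip=40,angle_grip=40,yoke_grip=40,plug_home=52,tee_home=52,angle_home=52,yoke_home=52,stamp_mid=47,raisin_mid=68,lotus_mid=70,tray=0)
o=bot.get_obs(); print(o["ee_pos"].round(1),o["orientation"].round(2),round(o["time_s"],1))
C,_=snap("wrist",sys.argv[1])
for l in sys.argv[2:]:
    l,*z=l.split('@'); z=float(z[0]) if z else Z[l]
    for r in bot.spot_point("wrist",l)[:2]: print(l,np.round(r["uv"]),round(r["confidence"],2),ray(C,r["uv"],z).round(1)[:2])
E
python3 look.py w1.png plug_home yoke_home tee_home angle_home stamp_mid lotus_mid tray
```

```text
time_s: 3.37
ee_pos: [398.2, -36.2, 301.5]
orientation: [180.0, -0.0, 0.0]
contact_force: [1.0, -0.1, -0.7]
opening: 1.0
grip_force: 0.0
time_s: 4.28
ee_pos: [523.8, 252.3, 332.1]
orientation: [-180.0, 0.1, 0.2]
contact_force: [-0.2, -0.7, -0.4]
opening: 0.995
grip_force: 0.0
[523.8 252.3 332.1] [-1.7996e+02  8.0000e-02  2.0000e-01] 4.3
plug_home [303. 214.] 0.56 [465.3 216.3]
plug_home [450. 148.] 0.28 [559.7  17.2]
yoke_home [316. 136.] 0.77 [572.1 201.8]
yoke_home [448. 148.] 0.66 [559.  21.]
angle_home [231. 217.] 0.8 [460.5 318.1]
stamp_mid [306. 207.] 0.86 [474.2 212.7]
lotus_mid [221. 112.] 0.92 [603.4 324.5]
tray [450. 147.] 0.69 [556.4  -8.3]
```

View pics/w1.png

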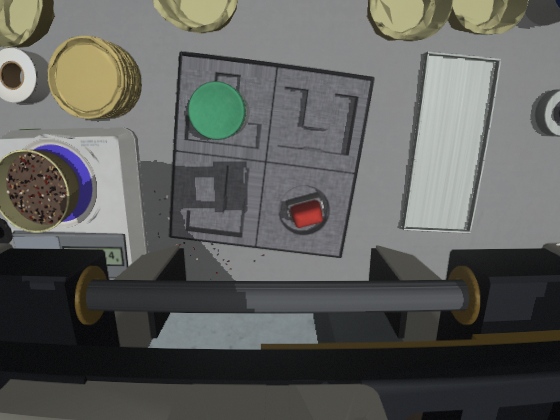

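The wrist view shows the pot at (217,110), the stamp at (306,213) and the free U cutout around (318,122). The case is turned a few degrees. I'll work out the case and tray axes, and enlarge a crop.

```bash
python3 - <<'E'
from h import *
C=cam("wrist"); im=cv2.imread('pics/w1.png')
for nm,P,z in(("case",[(181,53),(373,77),(341,257),(170,237)],36),("tray",[(427,54),(498,62),(471,232),(402,229)],14)):
    W=np.array([ray(C,p,z)[:2] for p in P]); print(nm,W.round().tolist(),W.mean(0).round(1))
    for i in range(4):
        e=W[(i+1)%4]-W[i]; print(np.linalg.norm(e).round(),np.degrees(np.arctan2(e[1],e[0])).round(1))
cv2.imwrite('pics/c1.png',cv2.resize(im[45:265,160:380],None,fx=2.7,fy=2.7,interpolation=cv2.INTER_CUBIC))
E
```

```text
case [[682.0, 377.0], [651.0, 122.0], [394.0, 154.0], [426.0, 410.0]] [538.1 265.6]
257.0 -97.0
259.0 172.8
258.0 82.8
258.0 -7.5
tray [[686.0, 41.0], [679.0, -66.0], [425.0, -57.0], [431.0, 56.0]] [555.3  -6.3]
107.0 -93.5
255.0 178.0
113.0 87.1
256.0 -3.4
```

View pics/c1.png

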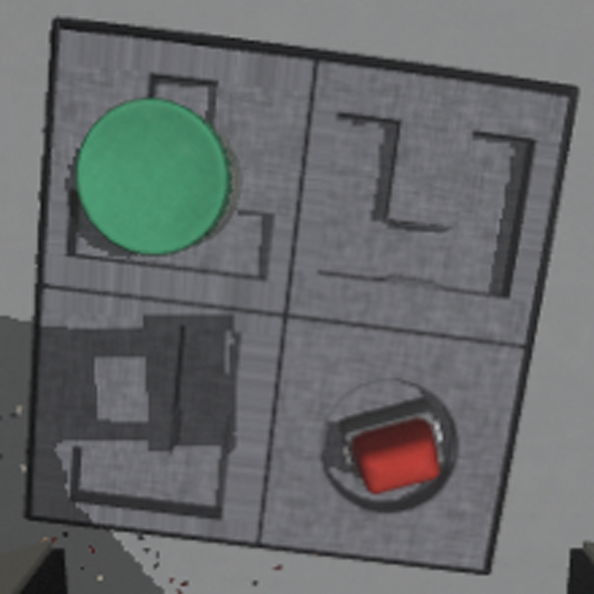

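The U and T cutouts both point along case +x, at yaw about −7.2°. Next is the pot.

```bash
python3 -m crank '[[[8,-8,20],[0,0,0.0645],-1],[[8,-9,20],[0,0,0.0645],-1],[[10,-7,22],[0,0,0],-1],[[10,-7,22],[0,0,0],-1],[[12,-9,22],[0,0,0],-1],[[12,-8,22],[0,0,0],-1],[[12,-8,22],[0,0,0],-1],[[12,-8,22],[0,0,0],-1],[[0,0,10],[0,0,0],-1],[[0,0,0],[0,0,0],-1],[[0,0,0],[0,0,0],-1]]'; python3 - <<'E'
from h import *
o=bot.get_obs(); print(o["ee_pos"].round(1),o["orientation"].round(2))
Cs={n:snap(n)[0] for n in("top","side")}
u=[bot.spot_point(n,"lotus_mid")[0] for n in Cs]; print(u, tri(list(Cs.values()),[r["uv"] for r in u]).round(1),[ray(C,r["uv"],70).round() for C,r in zip(Cs.values(),u)])
E
```

```text
time_s: 5.6
ee_pos: [613.5, 304.1, 151.1]
orientation: [180.0, 0.0, -7.4]
contact_force: [-0.2, 0.2, 0.3]
opening: 1.001
grip_force: 0.0
[613.5 304.1 151.1] [ 1.7997e+02  4.0000e-02 -7.3900e+00]Traceback (most recent call last):
  File "<stdin>", line 4, in <module>
IndexError: list index out of range
```

```bash
cat > go.py <<'E'
from h import *; import sys
a=[float(v) for v in sys.argv[1:]]; o=bot.get_obs(); R=Ro.from_euler('xyz',o["orientation"],degrees=True)
p=o["ee_pos"]; yaw=a[3] if len(a)>3 else o["orientation"][2]
Rt=Ro.from_euler('xyz',[180,0,yaw],degrees=True)
rv=(R.inv()*Rt).as_rotvec()
print("pos",p.round(1),"rpy",o["orientation"].round(2),"t",round(o["time_s"],1),"open",round(o["opening"]*92,1),"grip",round(o["grip_force"],1))
print("shift now-frame",R.inv().apply(np.array(a[:3])-p).round(1),"turn",rv.round(4),"shift after turn",Rt.inv().apply(np.array(a[:3])-p).round(1))
E
python3 -m crank '[[[-7,-10,0],[0,0,0],-1],[[-7,-10,0],[0,0,0],-1],[[0,0,14],[0,0,0],-1],[[0,0,14],[0,0,0],-1],[[0,0,14],[0,0,0],-1],[[0,0,14],[0,0,0],-1],[[0,0,14],[0,0,0],-1],[[0,0,14],[0,0,0],-1],[[0,0,12],[0,0,0],-1],[[0,0,0],[0,0,0],-1],[[0,0,0],[0,0,0],1],[[0,0,0],[0,0,0],1],[[0,0,0],[0,0,0],1],[[0,0,0],[0,0,0],1],[[0,0,0],[0,0,0],1],[[0,0,0],[0,0,0],1],[[0,0,0],[0,0,0],1],[[0,0,0],[0,0,0],1]]' 15; python3 go.py 620 -4 180 -3
```

```text
time_s: 7.25
ee_pos: [603.2, 326.1, 55.7]
orientation: [-180.0, -0.1, -7.4]
contact_force: [-1.4, -1.8, 5.9]
opening: 0.725
grip_force: 15.0
pos [603.2 326.1  55.7] rpy [-1.7999e+02 -6.0000e-02 -7.4000e+00] t 7.2 open 66.7 grip 15.0
shift now-frame [  59.3  325.1 -124.3] turn [-0.0001 -0.001  -0.0768] shift after turn [  34.1  328.7 -124.3]
```

```bash
python3 -m crank '[[[0,0,-15],[0,0,0],1],[[0,0,-25],[0,0,0],1],[[0,0,-25],[0,0,0],1],[[0,0,-25],[0,0,0],1],[[0,10,-10],[0,0,0],1],[[5,25,0],[0,0,0],1],[[5,30,0],[0,0,0],1],[[6,30,0],[0,0,0],1],[[6,30,0],[0,0,0],1],[[6,30,0],[0,0,0],1],[[6,30,0],[0,0,0],1],[[6,30,0],[0,0,0],1],[[6,30,0],[0,0,0],1],[[6,30,0],[0,0,0],1],[[5,25,0],[0,0,0],1],[[5,15,0],[0,0,0],1],[[3,10,0],[0,0,0],1],[[0,0,0],[0,0,0],1],[[0,0,0],[0,0,0],1]]'; python3 go.py 620 -6 26 -3
python3 look.py w2.png tray plug_home stamp_mid yoke_home tee_home
```

```text
time_s: 8.83
ee_pos: [625.0, -4.2, 154.4]
orientation: [-180.0, 0.0, -7.4]
contact_force: [0.1, 1.2, -1.8]
opening: 0.723
grip_force: 15.0
pos [625.   -4.2 154.4] rpy [-1.7997e+02  4.0000e-02 -7.4000e+00] t 8.8 open 66.5 grip 15.0
shift now-frame [ -4.6   2.5 128.4] turn [-0.0005  0.0008 -0.0769] shift after turn [ -4.9   2.  128.4]
[625.   -4.2 154.4] [-1.7997e+02  4.0000e-02 -7.4000e+00] 8.8
yoke_home [465. 186.] 0.28 [ 619.7 -167.6]
yoke_home [538.  54.] 0.21 [ 723.4 -234.1]
```

View pics/w2.png

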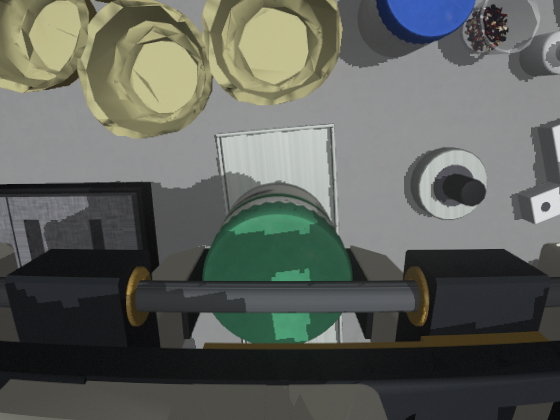

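The pot is held over the tray, whose far wall is at row 130 between columns 217 and 333. I'll lower it.

```bash
python3 -m crank '[[[-4,2,20],[0,0,0],1],[[0,0,25],[0,0,0],1],[[0,0,25],[0,0,0],1],[[0,0,25],[0,0,0],1],[[0,0,15],[0,0,0],1],[[0,0,8],[0,0,0],1],[[0,0,6],[0,0,0],1],[[0,0,3],[0,0,0],1],[[0,0,1],[0,0,0],1],[[0,0,0],[0,0,0],1],[[0,0,0],[0,0,0],1]]'; python3 go.py 620 -6 26 -3
```

```text
time_s: 10.05
ee_pos: [621.9, -5.8, 27.9]
orientation: [-180.0, -0.1, -7.4]
contact_force: [-0.1, -0.3, -0.7]
opening: 0.724
grip_force: 15.0
pos [621.9  -5.8  27.9] rpy [-1.7999e+02 -8.0000e-02 -7.3800e+00] t 10.1 open 66.6 grip 15.0
shift now-frame [-1.9  0.4  1.8] turn [-0.0002 -0.0015 -0.0765] shift after turn [-1.9  0.3  1.9]
```

```bash
python3 -m crank '[[[0,0,2],[0,0,0],1],[[0,0,1.5],[0,0,0],1],[[0,0,0],[0,0,0],1],[[0,0,0],[0,0,0],-1],[[0,0,0],[0,0,0],-1],[[0,0,0],[0,0,0],-1],[[0,0,0],[0,0,0],-1],[[0,0,-10],[0,0,0],-1],[[0,0,-25],[0,0,0],-1],[[0,0,-30],[0,0,0],-1],[[0,0,-30],[0,0,0],-1],[[0,0,-30],[0,0,0],-1],[[0,0,-25],[0,0,0],-1],[[0,0,-20],[0,0,0],-1]]'; python3 go.py 400 230 200
```

```text
time_s: 11.22
ee_pos: [621.8, -5.6, 196.8]
orientation: [-180.0, -0.2, -7.4]
contact_force: [0.7, 0.1, -0.1]
opening: 1.001
grip_force: 0.0
pos [621.8  -5.6 196.8] rpy [-1.7996e+02 -1.5000e-01 -7.3700e+00] t 11.2 open 92.1 grip 0.0
shift now-frame [-250.2 -205.2   -3.8] turn [-0.0006 -0.0026  0.    ] shift after turn [-250.2 -205.2   -3.2]
```

```bash
python3 -m crank '[[[-25,-20,0],[0,0,0],-1],[[-25,-21,0],[0,0,0],-1],[[-25,-21,0],[0,0,0],-1],[[-25,-21,0],[0,0,0],-1],[[-25,-21,0],[0,0,0],-1],[[-25,-21,0],[0,0,0],-1],[[-25,-20,0],[0,0,0],-1],[[-25,-20,0],[0,0,0],-1],[[-25,-20,0],[0,0,0],-1],[[-25,-20,0],[0,0,0],-1],[[0,0,0],[0,0,0],-1],[[0,0,0],[0,0,0],-1]]'; python3 look.py w3.png plug_home stamp_mid yoke_home tee_home angle_home
```

```text
time_s: 12.22
ee_pos: [398.5, 230.9, 194.3]
orientation: [-180.0, -0.1, -7.1]
contact_force: [-0.1, 0.3, 0.9]
opening: 1.001
grip_force: 0.0
[398.5 230.9 194.3] [-1.7998e+02 -6.0000e-02 -7.1400e+00] 12.2
stamp_mid [290. 115.] 0.76 [470.5 210.2]
angle_home [177. 139.] 0.85 [463.2 318.5]
```

View pics/w3.png

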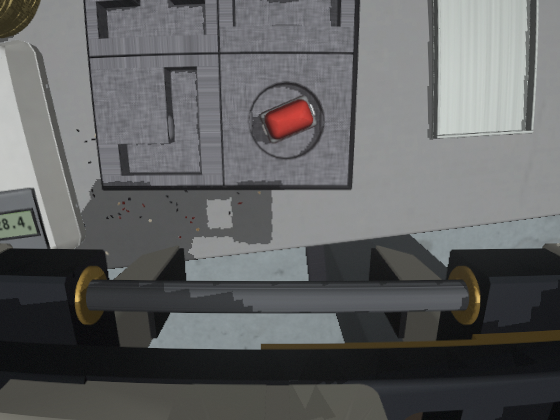

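The stamp's red top is at (289,118) in the round cutout, whose centre is near (287,120). Its long axis is tilted about 20° from the image horizontal. I'll measure it with OpenCV.

```bash
python3 - <<'E'
from h import *
C=cam("wrist"); im=cv2.imread('pics/w3.png').astype(int)
m=((im[:,:,2]>im[:,:,1]+80)&(im[:,:,2]>130)).astype(np.uint8)
n,l,s,c=cv2.connectedComponentsWithStats(m); k=1+np.argmax(s[1:,4]); 
ct=max(cv2.findContours((l==k).astype(np.uint8),0,1)[0],key=len)[:,0]
W=np.array([ray(C,p,82)[:2] for p in ct.astype(float)],np.float32)
r=cv2.minAreaRect(W); b=cv2.boxPoints(r); print(s[k],c[k],r)
for i in range(2):
    e=b[i+1]-b[i]; print(np.linalg.norm(e).round(1),np.degrees(np.arctan2(e[1],e[0])).round(1))
ci=[(249,121),(323,121),(287,83),(287,158)]
print("circ",np.mean([ray(C,p,34)[:2] for p in ci],0).round(1),[ray(C,p,34)[:2].round(1).tolist() for p in ci])
P=[(90,56),(355,52),(102,187),(351,187)]
W=[ray(C,p,34)[:2] for p in P]; print(np.round(W,1).tolist())
for a,b in((0,1),(2,3),(2,0),(3,1)): e=W[b]-W[a]; print(np.linalg.norm(e).round(1),np.degrees(np.arctan2(e[1],e[0])).round(1))
E
python3 go.py 470 211 110 -7.2
```

```text
[269 102  44  34 901] [290.43174251 118.14761376] ((469.253662109375, 208.94387817382812), (18.566993713378906, 33.95711898803711), 15.207776069641113)
34.0 -74.8
18.6 15.2
circ [467.1 211.2] [[472.0, 247.5], [462.6, 175.9], [502.3, 206.3], [431.4, 215.2]]
[[555.4, 390.7], [522.4, 139.2], [428.1, 409.5], [393.7, 154.0]]
253.7 -97.5
257.8 -97.7
128.7 -8.4
129.5 -6.6
pos [400.3 228.6 193.3] rpy [ 1.7999e+02  1.0000e-02 -7.4900e+00] t 12.5 open 92.0 grip 0.0
shift now-frame [71.4  8.4 83.3] turn [ 0.0002  0.0001 -0.0051] shift after turn [71.3  8.7 83.3]
```

```bash
python3 -m crank '[[[0,0,0],[0,0,-0.099],-1],[[0,0,0],[0,0,-0.099],-1],[[0,0,0],[0,0,-0.099],-1],[[0,0,0],[0,0,-0.099],-1],[[15,9,10],[0,0,0],-1],[[16,9,10],[0,0,0],-1],[[16,9,10],[0,0,0],-1],[[15,9,10],[0,0,0],-1],[[0,0,15],[0,0,0],-1],[[0,0,0],[0,0,0],-1],[[0,0,0],[0,0,0],-1]]'; python3 go.py 469.8 210 46 15.2
```

```text
time_s: 13.43
ee_pos: [468.4, 210.5, 137.8]
orientation: [-180.0, 0.1, 15.3]
contact_force: [0.0, 0.2, 0.0]
opening: 1.002
grip_force: 0.0
pos [468.4 210.5 137.8] rpy [-1.800e+02  1.400e-01  1.527e+01] t 13.4 open 92.2 grip 0.0
shift now-frame [ 1.4  0.8 91.8] turn [-0.      0.0024  0.0012] shift after turn [ 1.2  0.8 91.8]
```

```bash
python3 -m crank '[[[1,1,18],[0,0,0],-1],[[0,0,18],[0,0,0],-1],[[0,0,18],[0,0,0],-1],[[0,0,18],[0,0,0],-1],[[0,0,12],[0,0,0],-1],[[0,0,7],[0,0,0],-1],[[0,0,0],[0,0,0],-1],[[0,0,0],[0,0,0],1],[[0,0,0],[0,0,0],1],[[0,0,0],[0,0,0],1],[[0,0,0],[0,0,0],1],[[0,0,0],[0,0,0],1],[[0,0,0],[0,0,0],1],[[0,0,0],[0,0,0],1],[[0,0,0],[0,0,0],1],[[0,0,0],[0,0,0],1],[[0,0,0],[0,0,0],1]]' 12; python3 go.py 510 -6 160
```

```text
time_s: 14.85
ee_pos: [470.1, 210.6, 47.4]
orientation: [-180.0, -0.0, 15.3]
contact_force: [0.3, 1.4, -0.3]
opening: 0.391
grip_force: 11.9
pos [470.1 210.6  47.4] rpy [-179.99   -0.     15.32] t 14.8 open 36.0 grip 11.9
shift now-frame [ -18.8  219.4 -112.6] turn [-0.0002 -0.0001  0.    ] shift after turn [ -18.8  219.4 -112.6]
```

```bash
python3 -m crank '[[[0,0,-10],[0,0,0],1],[[0,0,-20],[0,0,0],1],[[0,0,-25],[0,0,0],1],[[0,0,-25],[0,0,0],1],[[0,5,-20],[0,0,0],1],[[-2,15,-10],[0,0,0],1],[[-2,25,0],[0,0,0],1],[[-2,30,0],[0,0,0],1],[[-2,30,0],[0,0,0],1],[[-2,30,0],[0,0,0],1],[[-2,30,0],[0,0,0],1],[[-2,25,0],[0,0,0],1],[[-3,20,0],[0,0,0],1],[[-3,10,0],[0,0,0],1],[[0,0,0],[0,0,0],1],[[0,0,0],[0,0,0],1]]'; python3 go.py 510 -6 40; python3 look.py w4.png tray@0 lotus_mid@39; python3 -c "
from h import *
snap('side','s4.png')"
```

```text
time_s: 16.18
ee_pos: [508.7, -6.4, 157.7]
orientation: [-180.0, -0.0, 15.3]
contact_force: [-0.3, 0.1, -0.2]
opening: 0.387
grip_force: 11.9
pos [508.7  -6.4 157.7] rpy [-1.7997e+02 -1.0000e-02  1.5290e+01] t 16.2 open 35.6 grip 11.9
shift now-frame [  1.3  -0.  117.7] turn [-0.0005 -0.0002  0.    ] shift after turn [ 1.300e+00 -1.000e-01  1.177e+02]
[508.7  -6.4 157.7] [-1.7997e+02 -1.0000e-02  1.5290e+01] 16.2
tray [288. 144.] 0.7 [556.7  -4. ]
lotus_mid [547.  10.] 0.51 [ 732.  -185.5]
```

View pics/s4.png

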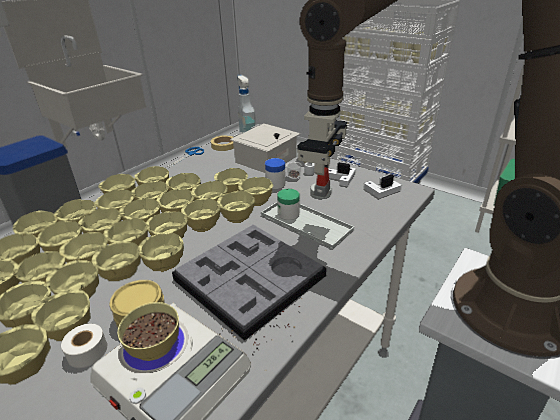

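The side view shows the pot standing in the tray at (288,204) and the stamp held upright at (321,180). I'll lower it.

```bash
python3 -m crank '[[[0,0,20],[0,0,0],1],[[0,0,25],[0,0,0],1],[[0,0,25],[0,0,0],1],[[0,0,20],[0,0,0],1],[[0,0,12],[0,0,0],1],[[0,0,7],[0,0,0],1],[[0,0,4],[0,0,0],1],[[0,0,2],[0,0,0],1],[[0,0,1.5],[0,0,0],1],[[0,0,0],[0,0,0],1],[[0,0,0],[0,0,0],1]]'; python3 go.py 510 -6 38.4
```

```text
time_s: 17.3
ee_pos: [509.5, -7.0, 41.5]
orientation: [180.0, -0.1, 15.3]
contact_force: [-0.1, -0.6, -0.5]
opening: 0.389
grip_force: 11.9
pos [509.5  -7.   41.5] rpy [ 1.7998e+02 -6.0000e-02  1.5310e+01] t 17.3 open 35.8 grip 11.9
shift now-frame [ 0.8 -0.8  3.1] turn [ 0.0004 -0.001  -0.    ] shift after turn [ 0.8 -0.8  3.1]
```

```bash
python3 -m crank '[[[0,0,1.5],[0,0,0],1],[[0,0,1.5],[0,0,0],1],[[0,0,0.5],[0,0,0],1],[[0,0,0],[0,0,0],-1],[[0,0,0],[0,0,0],-1],[[0,0,0],[0,0,0],-1],[[0,0,0],[0,0,0],-1],[[0,0,0],[0,0,0],-1],[[0,0,-10],[0,0,0],-1],[[0,0,-25],[0,0,0],-1],[[0,0,-30],[0,0,0],-1],[[0,0,-30],[0,0,0],-1],[[0,0,-30],[0,0,0],-1]]'; python3 -m crank '[[[0,0,-10],[0,0,0.089],-1],[[0,0,-10],[0,0,0.089],-1],[[0,0,-10],[0,0,0.089],-1],[[-10,28,-5],[0,0,0],-1],[[-10,28,-10],[0,0,0],-1],[[-10,28,-10],[0,0,0],-1],[[-10,28,-10],[0,0,0],-1],[[-10,28,-10],[0,0,0],-1],[[-10,28,0],[0,0,0],-1],[[-10,28,0],[0,0,0],-1],[[-10,28,0],[0,0,0],-1],[[0,0,0],[0,0,0],-1],[[0,0,0],[0,0,0],-1]]';python3 look.py w5.png plug_grip tee_grip yoke_grip
```

```text
time_s: 18.38
ee_pos: [508.6, -6.8, 164.4]
orientation: [-180.0, 0.0, 15.3]
contact_force: [0.8, -1.1, 0.1]
opening: 0.994
grip_force: 0.0
time_s: 19.47
ee_pos: [428.2, -232.5, 237.9]
orientation: [180.0, -0.0, -0.2]
contact_force: [0.5, 1.0, -0.0]
opening: 1.004
grip_force: 0.0
[ 428.2 -232.5  237.9] [179.99  -0.    -0.2 ] 19.5
plug_grip [219.   1.] 0.67 [ 618.6 -173.2]
tee_grip [341.   9.] 0.98 [ 609.9 -298.2]
yoke_grip [338. 171.] 0.97 [ 442.4 -300.1]
yoke_grip [344.  15.] 0.6 [ 603.7 -301.4]
```

View pics/w5.png

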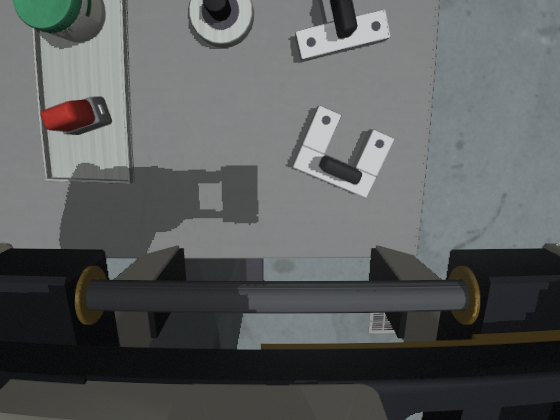

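The yoke's back is at about (330,180) with its legs pointing up and to the right. The tee is at (343,25), the plug at (220,15), and the stamp stands in the tray at (75,115). I'll write a silhouette fit for the gauges.

```bash
cat > fit.py <<'E'
from h import *; from scipy.optimize import minimize
S=dict(tee=[(-32,-50),(-2,-50),(-2,-15),(58,-15),(58,15),(-2,15),(-2,50),(-32,50)],
 yoke=[(-20,-48),(56,-48),(56,-20),(8,-20),(8,20),(56,20),(56,48),(-20,48)],
 plug=[(35*np.cos(a),35*np.sin(a)) for a in np.linspace(0,2*np.pi,40)])
def place(s,p,z):
    a=np.radians(p[2]); P=np.array(S[s],float); R=np.array([[np.cos(a),-np.sin(a)],[np.sin(a),np.cos(a)]])
    return np.c_[P@R.T+p[:2],np.full(len(P),z)]
def fit(s,C,im,p0,z=22,thr=195):
    w=(im.min(2)>thr)&(np.ptp(im.astype(int),axis=2)<40); dk=im.max(2)<90
    def cost(p):
        uv=proj(C,place(s,p,z)); m=np.zeros(im.shape[:2],np.uint8)
        cv2.fillPoly(m,[np.round(uv*16).astype(np.int32)],255,cv2.LINE_AA,4); f=m/255.
        c,r=uv.mean(0); B=np.zeros_like(w); B[max(0,int(r)-90):int(r)+90,max(0,int(c)-90):int(c)+90]=1
        return ((w&B)*(1-f)).sum()+((~w&~dk)*f).sum()
    best=None
    for d in(-12,0,12):
        x0=np.array([p0[0],p0[1],p0[2]+d],float)
        r=minimize(cost,x0,method='Nelder-Mead',options=dict(initial_simplex=np.array([x0,x0+[8,0,0],x0+[0,8,0],x0+[0,0,8]]),xatol=.05,fatol=.5))
        if best is None or r.fun<best.fun: best=r
    return best.x.round(1),round(best.fun)
E
python3 - <<'E'
from fit import *
C=cam("wrist"); im=cv2.imread('pics/w5.png')
print(bot.get_obs()["qpos"].round(1))
for t in(170,195,215): print(fit("yoke",C,im,(442,-300,-25),thr=t),fit("tee",C,im,(610,-298,12),thr=t))
E
```

```text
[ 44.   12.4 -26.4 103.8   6.   65.2 -74.2]
(array([ 446.2, -297.4,  -21.7]), 688) (array([ 607.3, -297.7,   13.9]), 658)
(array([ 446.3, -296.5,  -21.7]), 971) (array([ 606.2, -293.7,   13.9]), 857)
(array([ 448.8, -288.3,  -21.7]), 2751) (array([ 687.3, -330. ,  -40. ]), 0)
```

```bash
python3 -m crank '[[[-1,14,4],[0,0,0],-1],[[-1,14,4],[0,0,0],-1],[[-1,14,4],[0,0,0],-1],[[-1,14,4],[0,0,0],-1],[[-1,14,4],[0,0,0],-1],[[-1,14,4],[0,0,0],-1],[[-1,14,4],[0,0,0],-1],[[-1,14,4],[0,0,0],-1],[[-2,14,4],[0,0,0],-1],[[-2,14,4],[0,0,0],-1]]'; python3 -m crank '[[[0,0,0],[0,0,-0.1196],-1],[[0,0,0],[0,0,-0.1196],-1],[[0,0,0],[0,0,-0.1196],-1],[[0,0,0],[0,0,-0.1196],-1],[[0,0,0],[0,0,-0.1196],-1],[[0,0,0],[0,0,-0.1196],-1],[[0,0,0],[0,0,-0.1196],-1],[[0,0,0],[0,0,-0.1196],-1],[[0,0,0],[0,0,-0.1196],-1],[[0,0,0],[0,0,-0.1196],-1],[[0,0,0],[0,0,0],-1],[[0,0,0],[0,0,0],-1]]'
python3 look.py w6.png yoke_grip
python3 - <<'E'
from fit import *
C=cam("wrist"); im=cv2.imread('pics/w6.png'); print(bot.get_obs()["qpos"].round(1))
for t in(150,170,190): print(fit("yoke",C,im,(446,-297,-22),thr=t))
p=fit("yoke",C,im,(446,-297,-22),thr=170)[0]
cv2.polylines(im,[proj(C,place("yoke",p,22)).round().astype(int)],True,(0,0,255)); cv2.imwrite('pics/w6b.png',im)
E
```

```text
time_s: 20.5
ee_pos: [416.8, -372.5, 196.9]
orientation: [-180.0, 0.0, 0.0]
contact_force: [0.2, -0.8, -0.4]
opening: 1.001
grip_force: 0.0
time_s: 21.5
ee_pos: [416.8, -371.7, 197.2]
orientation: [-180.0, -0.0, 68.3]
contact_force: [1.1, -0.1, 0.1]
opening: 0.998
grip_force: 0.0
[ 416.8 -371.7  197.2] [-1.800e+02 -2.000e-02  6.829e+01] 21.5
yoke_grip [274. 117.] 0.73 [ 440.9 -302. ]
[ 62.8  23.2 -36.3  97.4  15.   64.3   0.5]
(array([ 443.9, -300.5,  -23. ]), 2674)
(array([ 444.1, -299.6,  -22.4]), 2840)
(array([ 443.8, -299.3,  -22.8]), 2998)
```

View pics/w6b.png

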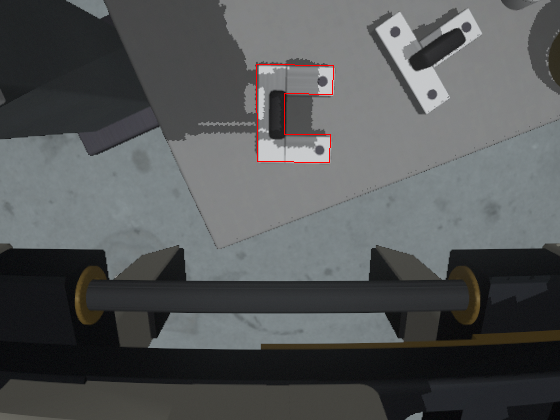

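The fitted outline matches the yoke, with its back at column 258 and its legs to the right. To find the wrist camera's bias I'll grip and release the yoke, which centres it in tool y, then look again.

```bash
python3 go.py 446.5 -300.2 27 67.6
```

```text
pos [ 416.9 -371.4  197.3] rpy [ 1.80e+02 -1.00e-02  6.83e+01] t 21.6 open 91.9 grip 0.0
shift now-frame [ 77.1   1.1 170.4] turn [ 0.     -0.0001  0.0123] shift after turn [ 77.1   0.2 170.3]
```

```bash
python3 -m crank '[[[0,0,10],[0,0,0.0123],-1],[[15,0,20],[0,0,0],-1],[[16,0,20],[0,0,0],-1],[[16,0,20],[0,0,0],-1],[[16,0,20],[0,0,0],-1],[[14,0,20],[0,0,0],-1],[[0,0,20],[0,0,0],-1],[[0,0,18],[0,0,0],-1],[[0,0,12],[0,0,0],-1],[[0,0,7],[0,0,0],-1],[[0,0,3],[0,0,0],-1],[[0,0,0],[0,0,0],-1]]'; python3 -m crank '[[[0,0,0],[0,0,0],0.6],[[0,0,0],[0,0,0],0.6],[[0,0,0],[0,0,0],0.6],[[0,0,0],[0,0,0],1],[[0,0,0],[0,0,0],1],[[0,0,0],[0,0,0],1],[[0,0,0],[0,0,0],1],[[0,0,0],[0,0,0],1],[[0,0,0],[0,0,0],1],[[0,0,0],[0,0,0],1],[[0,0,0],[0,0,0],1],[[0,0,0],[0,0,0],1]]' 20; python3 go.py 446.5 -300.2 27 67.6
```

```text
time_s: 22.6
ee_pos: [446.0, -299.8, 27.1]
orientation: [-180.0, -0.0, 67.8]
contact_force: [1.0, -0.0, 0.1]
opening: 1.002
grip_force: 0.0
time_s: 23.6
ee_pos: [446.1, -299.8, 27.4]
orientation: [-180.0, 0.0, 67.8]
contact_force: [-1.2, 1.1, 2.6]
opening: 0.176
grip_force: 1.5
pos [ 446.1 -299.8   27.4] rpy [-180.      0.     67.83] t 23.6 open 16.2 grip 1.5
shift now-frame [-0.2  0.6  0.4] turn [-0.0001  0.      0.0041] shift after turn [-0.2  0.6  0.4]
```

```bash
python3 -m crank '[[[0,0,0],[0,0,0],1],[[0,0,0],[0,0,0],1],[[0,0,0],[0,0,0],1],[[0,0,0],[0,0,0],-1],[[0,0,0],[0,0,0],-1],[[0,0,0],[0,0,0],-1],[[0,0,0],[0,0,0],-1],[[0,0,0],[0,0,0],-1],[[0,0,-20],[0,0,0],-1],[[0,0,-30],[0,0,0],-1],[[-17,0,-30],[0,0,0],-1],[[-20,0,-30],[0,0,0],-1],[[-20,0,-30],[0,0,0],-1],[[-20,0,-30],[0,0,0],-1],[[0,0,0],[0,0,0],-1],[[0,0,0],[0,0,0],-1],[[0,0,0],[0,0,0],-1]]' 20
python3 look.py w7.png yoke_grip
python3 - <<'E'
from fit import *
C=cam("wrist"); im=cv2.imread('pics/w7.png')
for t in(150,170,190): print(fit("yoke",C,im,(446,-300,-22),thr=t))
E
```

```text
time_s: 25.02
ee_pos: [416.8, -370.6, 197.0]
orientation: [-180.0, -0.0, 67.8]
contact_force: [0.1, 1.2, -0.6]
opening: 0.997
grip_force: 0.0
[ 416.8 -370.6  197. ] [-1.7998e+02 -1.0000e-02  6.7830e+01] 25.0
yoke_grip [277. 115.] 0.56 [ 444.3 -301. ]
(array([ 443.9, -299. ,  -22.7]), 2693)
(array([ 443.9, -298.8,  -22.5]), 2824)
(array([ 443.7, -298.9,  -21.8]), 2972)
```

The bias is about +2.4 mm in tool y. I'll grasp the yoke for real now and carry it to a look pose beside its cutout.

```bash
python3 -m crank '[[[15,0,20],[0,0,0],-1],[[16,0,20],[0,0,0],-1],[[16,0,20],[0,0,0],-1],[[16,0,20],[0,0,0],-1],[[14,0,20],[0,0,0],-1],[[0,0,20],[0,0,0],-1],[[0,0,20],[0,0,0],0],[[0,0,18],[0,0,0],0],[[0,0,9],[0,0,0],0],[[0,0,3],[0,0,0],0],[[0,0,0],[0,0,0],1],[[0,0,0],[0,0,0],1],[[0,0,0],[0,0,0],1],[[0,0,0],[0,0,0],1],[[0,0,0],[0,0,0],1],[[0,0,0],[0,0,0],1],[[0,0,0],[0,0,0],1],[[0,0,0],[0,0,0],1],[[0,0,0],[0,0,0],1]]' 40; python3 go.py 565 116 205 82.7
```

```text
time_s: 26.7
ee_pos: [446.2, -299.9, 27.6]
orientation: [180.0, 0.0, 67.8]
contact_force: [-0.2, -0.7, 1.1]
opening: 0.159
grip_force: 40.0
pos [ 446.2 -299.9   27.6] rpy [1.7999e+02 1.0000e-02 6.7830e+01] t 26.7 open 14.6 grip 40.0
shift now-frame [ 430.   -46.9 -177.5] turn [ 2.000e-04  2.000e-04 -2.596e-01] shift after turn [ 427.6   65.  -177.4]
```

```bash
python3 -m crank '[[[0,0,-15],[0,0,0],1],[[0,0,-25],[0,0,0],1],[[0,0,-30],[0,0,-0.0865],1],[[0,0,-30],[0,0,-0.0865],1],[[0,0,-30],[0,0,-0.0865],1],[[10,2,-30],[0,0,0],1],[[20,3,-17],[0,0,0],1],[[30,5,0],[0,0,0],1],[[33,5,0],[0,0,0],1],[[33,5,0],[0,0,0],1],[[33,5,0],[0,0,0],1],[[33,5,0],[0,0,0],1],[[33,5,0],[0,0,0],1],[[33,5,0],[0,0,0],1],[[33,5,0],[0,0,0],1],[[33,5,0],[0,0,0],1],[[33,5,0],[0,0,0],1],[[33,5,0],[0,0,0],1],[[30,4,0],[0,0,0],1],[[20,2,0],[0,0,0],1]]'; python3 -m crank '[[[10,1,0],[0,0,0],1],[[8,0,0],[0,0,0],1],[[0,0,0],[0,0,0],1],[[0,0,0],[0,0,0],1]]'
python3 look.py w8.png yoke_home tee_home plug_home
python3 - <<'E'
import cv2
im=cv2.imread('pics/w8.png'); cv2.imwrite('pics/w8c.png',cv2.resize(im[20:240,100:400],None,fx=2.6,fy=2.6,interpolation=cv2.INTER_CUBIC))
E
```

```text
time_s: 28.37
ee_pos: [567.3, 131.9, 204.2]
orientation: [-180.0, -0.1, 82.9]
contact_force: [0.1, 0.1, -1.4]
opening: 0.161
grip_force: 40.0
time_s: 28.7
ee_pos: [570.6, 144.7, 204.1]
orientation: [-180.0, 0.1, 82.7]
contact_force: [-0.3, -1.3, -2.1]
opening: 0.157
grip_force: 40.0
[570.6 144.7 204.1] [-1.7998e+02  7.0000e-02  8.2660e+01] 28.7
yoke_home [270. 137.] 0.85 [570.3 199.5]
tee_home [136.  26.] 0.16 [461.8 316.6]
plug_home [159. 132.] 0.68 [464.5 218.5]
plug_home [277. 259.] 0.62 [560.7  73.9]
```

View pics/w8c.png

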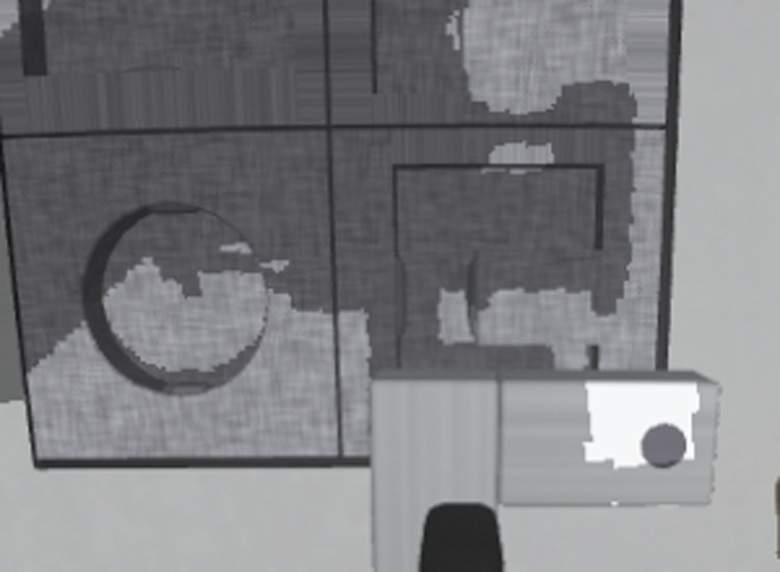

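The crop shows the U cutout's far edge from (395,164) to (603,164) and the seam cross at (330,129). The round cutout is clear, and the held yoke is below. I'll convert these to positions.

```bash
python3 - <<'E'
from h import *
C=cam("wrist"); yaw=82.66
f=lambda x,y,z=34: ray(C,(100+x/2.6,20+y/2.6),z)
a=np.radians(yaw);T=np.array([[np.cos(a),np.sin(a)],[np.sin(a),-np.cos(a)]])
A,B=f(394,164)[:2],f(604,164)[:2]; e=B-A; print(A.round(1),B.round(1),np.linalg.norm(e),np.degrees(np.arctan2(e[1],e[0])))
A2,B2=f(395,240)[:2],f(603,240)[:2];print("left edge dir",np.degrees(np.arctan2(*(A-A2)[::-1])),"right",np.degrees(np.arctan2(*(B-B2)[::-1])))
for y in(-7.2,): 
    th=np.radians(y);R=np.array([[np.cos(th),-np.sin(th)],[np.sin(th),np.cos(th)]])
    h=[(A-R@[-22,50]),(B-R@[58,50])]; print("home meas",np.round(h,1),"tool-y corr",(np.mean(h,0)+T@[0,2.4]).round(1))
X=f(330,129)[:2]; print("cross",X.round(1),"U expected if centred",(X+R@[63.5-18,-63.5]).round(1),"plug",(X+R@[-63.5,-63.5]).round(1),"tee",(X+R@[63.5-13,63.5]).round(1))
P=[f(0,135)[:2],f(666,127)[:2],f(680,0)[:2],f(660,370)[:2],f(325,0)[:2],f(341,455)[:2]]
for i in(0,2,4): e=P[i+1]-P[i]; print(np.degrees(np.arctan2(e[1],e[0])).round(2))
# held gauge visible top corners
print([ (T.T@(f(x,y,204.1-5.5)[:2]-bot.get_obs()["ee_pos"][:2])).round(1).tolist() for x,y in((372,381),(700,383))])
ci=[(84,300),(268,300),(175,203),(178,395)]; print("circ",np.mean([f(*p)[:2] for p in ci],0),[np.round(f(*p)[:2],1).tolist() for p in ci])
E
```

```text
[559.4 252.7] [638.3 242.6] 79.54182170357169 -7.32582542352292
left edge dir 82.43915498325605 right 83.60090216950098
home meas [[575.  200.4]
 [574.5 200.3]] tool-y corr [577.1 200. ]
cross [537.4 268.6] U expected if centred [574.6 199.9] plug [466.4 213.6] tee [595.5 325.3]
-7.41
-98.04
-97.1
[[45.3, -19.4], [44.8, 51.5]]
circ [466.82380911 214.11262336] [[430.3, 219.6], [503.1, 209.2], [473.8, 250.5], [460.1, 177.2]]
```

```bash
cat >> h.py <<'E'
def still(f,k=6):
    "picture + averaged pose at rest; saves both"
    im=bot.get_image("wrist"); P=[];Q=[]
    for i in range(k):
        o=bot.get_obs(); P.append(o["ee_pos"]); Q.append(Ro.from_euler('xyz',o["orientation"],degrees=True)); 
        if i<k-1: bot.get_image("top")
    P=np.array(P); R=Ro.concatenate(Q).mean(); T=np.eye(4); T[:3,:3]=R.as_matrix(); T[:3,3]=P.mean(0)
    c=bot.camera_info("wrist"); W=np.linalg.inv(T@np.array(c["mount"],float))
    C=(np.array(c["mtx"],float),np.array(c["dist"],float),W[:3,:3],W[:3,3])
    cv2.imwrite('pics/'+f+'.png',im[:,:,::-1]); np.savez('pics/'+f,*C,T)
    print("pose",P.mean(0).round(2),R.as_euler('xyz',degrees=True).round(2),"sd",P.std(0).round(2),np.std([q.as_euler('xyz',degrees=True)[2] for q in Q]).round(2),"t",round(o["time_s"],1))
    return C,im[:,:,::-1].copy(),T
def load(f):
    z=np.load('pics/'+f+'.npz'); return tuple(z[k] for k in z.files[:4]),cv2.imread('pics/'+f+'.png'),z[z.files[4]]
E
python3 - <<'E'
from h import *
C,im,T=still('x1'); print(np.abs(im.astype(int)-cv2.imread('pics/w8.png')).mean())
R=T[:2,:2]
f=lambda x,y,z=34: ray(C,(100+x/2.6,20+y/2.6),z)[:2]
th=np.radians(-7.3);H=np.array([[np.cos(th),-np.sin(th)],[np.sin(th),np.cos(th)]])
A,B=f(394,164),f(604,164); print("U home",(A-H@[-22,50]).round(1),(B-H@[58,50]).round(1),"corr",R@[0,2.4])
X=f(330,129); print("cross",X.round(1),"U centred",(X+H@[63.5-18,-63.5]).round(1))
ci=[(84,300),(268,300),(175,203),(178,395)]; print("circ",np.mean([f(*p) for p in ci],0))
E
```

```text
pose [570.81 145.23 204.47] [1.7999e+02 2.0000e-02 8.2640e+01] sd [0.04 0.39 0.01] 0.03 t 29.2
2.42375141723356
U home [574.7 201.4] [574.3 201.5] corr [ 2.38024551 -0.30729658]
cross [537.2 269.6] U centred [574.3 200.8]
circ [466.67947257 215.03100247]
```

```bash
python3 -m crank '[[[9,0,10],[0,0,0],1],[[9,0,20],[0,0,0],1],[[9,-1,20],[0,0,0],1],[[9,0,20],[0,0,0],1],[[9,0,20],[0,0,0],1],[[9,0,20],[0,0,0],1],[[1,0,16],[0,0,0],1],[[0,0,10],[0,0,0],1],[[0,0,0],[0,0,0],1],[[0,0,0],[0,0,0],1],[[0,0,0],[0,0,0],1],[[0,0,0],[0,0,0],1],[[0,0,0],[0,0,0],1]]'; python3 - <<'E'
from h import *
C,im,T=still('x2',4)
cv2.imwrite('pics/x2c.png',cv2.resize(im[150:350,180:400],None,fx=3,fy=3,interpolation=cv2.INTER_CUBIC))
E
```

```text
time_s: 30.28
ee_pos: [577.4, 200.7, 69.5]
orientation: [179.9, -0.0, 82.7]
contact_force: [0.4, -0.3, -1.9]
opening: 0.158
grip_force: 40.0
pose [577.13 200.62  69.06] [ 1.7994e+02 -2.0000e-02  8.2680e+01] sd [0.13 0.03 0.18] 0.01 t 30.5
```

View pics/x2c.png

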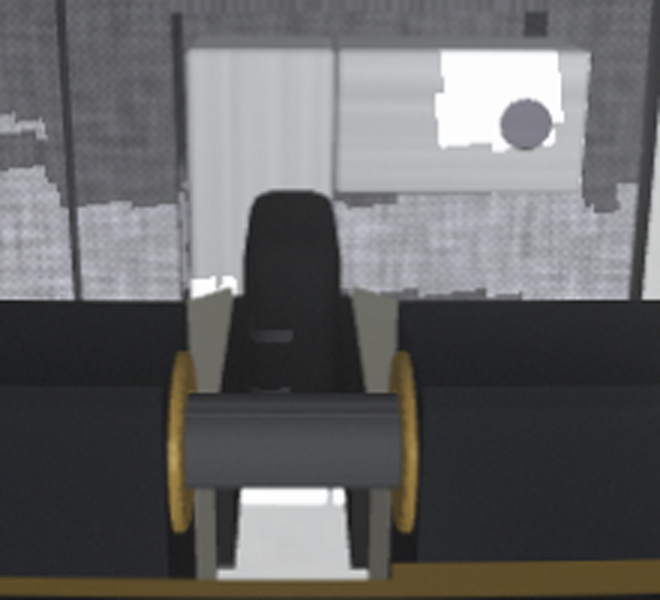

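The view shows the held yoke's front edge at row 48, between columns 189 and 586. The cutout's far corners peek out at about (178,12) and (547,12).

```bash
python3 - <<'E'
from h import *
C,im,T=load('x2'); o=T[:3,3]; 
def f(x,y,z): return (T[:3,:3].T@(ray(C,(180+x/3,150+y/3),z)-o))[:2].round(1)
zt=o[2]-5.5
print("gauge FL",f(189,48,zt),"FR",f(587,50,zt),"inner",f(335,192,zt),f(584,190,zt))
print("gauge FL bottom",f(190,38,zt-22))
print("cut L",f(177,12,34),f(180,290,34),"R",f(547,12,34),"seamL",f(62,12,34),f(76,290,34),"caseR",f(655,12,34),f(637,290,34))
E
```

```text
gauge FL [ 45.6 -19.4] FR [45.3 55. ] inner [17.8  8. ] [18.1 56.4]
gauge FL bottom [ 44.8 -21.3]
cut L [ 49.5 -24.7] [-13.5 -25.9] R [49.5 54.3] seamL [ 49.6 -49.4] [-13.5 -49.8] caseR [49.7 77.9] [-13.9  79.3]
```

In the same picture the cutout sits about −3.2 mm in tool y and +1.5 mm in tool x from the gauge. I'll correct that and feel downwards.

```bash
python3 -m crank '[[[0.8,-1.6,0],[0,0,0],1],[[0.7,-1.6,0],[0,0,0],1],[[0,0,3],[0,0,0],1],[[0,0,2],[0,0,0],1],[[0,0,2],[0,0,0],1],[[0,0,1],[0,0,0],1],[[0,0,1],[0,0,0],1],[[0,0,1],[0,0,0],1],[[0,0,0],[0,0,0],1],[[0,0,0],[0,0,0],1],[[0,0,0],[0,0,0],1]]'; python3 - <<'E'
from h import *
for i in range(3):
    o=bot.get_obs(); print(o["ee_pos"].round(1),o["orientation"].round(2),o["contact_force"].round(1),o["wrist_torque"].round(2)); bot.get_image("side")
E
```

```text
time_s: 31.4
ee_pos: [573.8, 202.6, 58.5]
orientation: [180.0, -0.0, 82.7]
contact_force: [0.5, 0.2, -1.5]
opening: 0.156
grip_force: 40.0
[573.8 202.6  58.5] [179.99  -0.    82.7 ] [ 0.5  0.2 -1.5] [ 0.   -0.13 -0.01]
[573.8 202.6  58.5] [179.99  -0.    82.7 ] [-1.1  0.3 -2.4] [-0.03 -0.14 -0.  ]
[573.8 202.6  58.5] [179.99  -0.    82.7 ] [-0.1 -0.1 -1.5] [-0.05 -0.03  0.  ]
```

The underside is 3 mm below the foam top with no contact force, so the gauge is in the cutout. I'll press it home.

```bash
python3 -m crank '[[[0,0,2],[0,0,0],1],[[0,0,2],[0,0,0],1],[[0,0,2],[0,0,0],1],[[0,0,2],[0,0,0],1],[[0,0,0],[0,0,0],1],[[0,0,0],[0,0,0],1]]';python3 -m crank '[[[0,0,2],[0,0,0],1],[[0,0,2],[0,0,0],1],[[0,0,2],[0,0,0],1],[[0,0,2],[0,0,0],1],[[0,0,1],[0,0,0],1],[[0,0,0],[0,0,0],1],[[0,0,0],[0,0,0],1]]'
```

```text
time_s: 32.05
ee_pos: [574.1, 202.9, 50.7]
orientation: [180.0, -0.0, 82.7]
contact_force: [0.8, 0.5, 1.4]
opening: 0.159
grip_force: 40.0
time_s: 32.63
ee_pos: [573.5, 202.4, 41.0]
orientation: [-180.0, 0.0, 82.7]
contact_force: [0.7, -0.5, -0.1]
opening: 0.157
grip_force: 40.0
```

```bash
python3 -m crank '[[[0,0,1],[0,0,0],1],[[0,0,1],[0,0,0],1],[[0,0,0],[0,0,0],1],[[0,0,0],[0,0,0],1]]';python3 -m crank '[[[0,0,1],[0,0,0],1],[[0,0,1],[0,0,0],1],[[0,0,0],[0,0,0],1],[[0,0,0],[0,0,0],1]]'
```

```text
time_s: 32.97
ee_pos: [573.9, 202.6, 39.6]
orientation: [180.0, -0.0, 82.7]
contact_force: [0.1, 0.4, 4.7]
opening: 0.155
grip_force: 40.0
time_s: 33.3
ee_pos: [573.9, 202.7, 39.4]
orientation: [179.9, 0.0, 82.7]
contact_force: [-5.6, -4.5, 22.8]
opening: 0.156
grip_force: 40.0
```

The yoke is seated on the floor: TCP z is 39.4 as predicted, with 23 N down. I'll unload, release, and head for the tee.

```bash
python3 -m crank '[[[0,0,-1.3],[0,0,0],1],[[0,0,0],[0,0,0],1],[[0,0,0],[0,0,0],-1],[[0,0,0],[0,0,0],-1],[[0,0,0],[0,0,0],-1],[[0,0,0],[0,0,0],-1],[[0,0,0],[0,0,0],-1],[[0,0,-8],[0,0,0],-1],[[0,0,-15],[0,0,0],-1],[[0,0,-20],[0,0,0],-1],[[0,0,-20],[0,0,0.12],-1],[[0,0,-20],[0,0,0.12],-1],[[0,0,-20],[0,0,0.12],-1],[[0,0,-20],[0,0,0.12],-1],[[0,0,-20],[0,0,0.12],-1],[[0,0,-15],[0,0,0.12],-1],[[0,0,0],[0,0,0.12],-1],[[0,0,0],[0,0,0.12],-1],[[0,0,0],[0,0,0.12],-1],[[0,0,0],[0,0,0.12],-1]]'; python3 -m crank '[[[-5,15,0],[0,0,0],-1],[[-10,30,0],[0,0,0],-1],[[-11,33,0],[0,0,0],-1],[[-11,33,0],[0,0,0],-1],[[-11,33,0],[0,0,0],-1],[[-11,33,0],[0,0,0],-1],[[-11,33,0],[0,0,0],-1],[[-11,33,0],[0,0,0],-1],[[-11,33,0],[0,0,0],-1],[[-11,33,0],[0,0,0],-1],[[-11,33,0],[0,0,0],-1],[[-11,33,0],[0,0,0],-1],[[-11,33,0],[0,0,0],-1],[[-11,33,0],[0,0,0],-1],[[-10,30,0],[0,0,0],-1],[[-10,22,0],[0,0,0],-1],[[-10,10,0],[0,0,0],-1]]';python3 -m crank '[[[0,0,0],[0,0,0],-1],[[0,0,0],[0,0,0],-1],[[0,0,0],[0,0,0],-1],[[0,0,0],[0,0,0],-1]]'
python3 - <<'E'
from fit import *
C,im,T=still('x3',4)
for l in("tee_grip","plug_grip"):
    for r in bot.spot_point("wrist",l)[:2]: print(l,np.round(r["uv"]),round(r["confidence"],2),ray(C,r["uv"],40).round(1)[:2])
for t in(150,170,190): print(fit("tee",C,im,(607,-297,14),thr=t))
p=fit("tee",C,im,(607,-297,14),thr=170)[0]
cv2.polylines(im,[proj(C,place("tee",p,22)).round().astype(int)],True,(0,0,255)); cv2.imwrite('pics/x3b.png',im)
E
```

```text
time_s: 34.97
ee_pos: [573.6, 202.8, 197.4]
orientation: [-180.0, -0.0, 13.6]
contact_force: [0.3, 0.3, 0.7]
opening: 0.999
grip_force: 0.0
time_s: 36.38
ee_pos: [522.4, -331.9, 196.8]
orientation: [179.9, 0.0, 13.8]
contact_force: [-0.4, 0.0, 0.2]
opening: 0.998
grip_force: 0.0
time_s: 36.72
ee_pos: [524.1, -325.9, 197.1]
orientation: [-180.0, -0.0, 14.1]
contact_force: [1.0, -0.8, -0.9]
opening: 1.002
grip_force: 0.0
pose [ 523.82 -326.72  196.98] [-1.7999e+02 -3.0000e-02  1.4070e+01] sd [0.13 0.4  0.06] 0.03 t 36.9
tee_grip [269. 100.] 0.94 [ 607.8 -297.1]
plug_grip [120.  60.] 0.72 [ 611.1 -150.4]
(array([ 605.8, -299.5,   13.6]), 682)
(array([ 605.7, -299.3,   14.6]), 847)
(array([ 606.5, -297.9,   13.5]), 1122)
```

View pics/x3b.png

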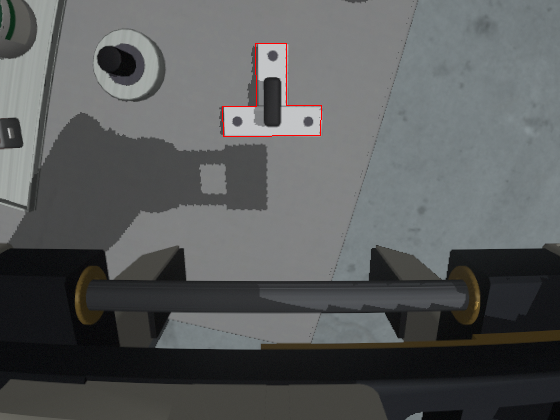

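The outline fits the tee, with its bar at row 120 and stem up to row 43. The plug is at (128,65).

```bash
python3 go.py 606.3 -299.1 27 13.9
```

```text
pos [ 523.4 -327.8  196.8] rpy [180.    -0.    13.99] t 37.0 open 92.1 grip 0.0
shift now-frame [ 87.4  -7.8 169.8] turn [ 0.     -0.      0.0015] shift after turn [ 87.4  -7.9 169.8]
```

```bash
python3 -m crank '[[[10,-1,10],[0,0,0],-1],[[15,-2,20],[0,0,0],-1],[[16,-2,20],[0,0,0],-1],[[16,-2,20],[0,0,0],-1],[[16,-1,20],[0,0,0],-1],[[14,0,20],[0,0,0],-1],[[0,0,20],[0,0,0],-1],[[0,0,18],[0,0,0],-1],[[0,0,12],[0,0,0],-1],[[0,0,7],[0,0,0],0],[[0,0,3],[0,0,0],0],[[0,0,0],[0,0,0],0],[[0,0,0],[0,0,0],0],[[0,0,0],[0,0,0],0]]'; python3 go.py 606.3 -299.1 27 13.9
```

```text
time_s: 38.18
ee_pos: [606.5, -299.9, 27.9]
orientation: [179.9, -0.1, 13.9]
contact_force: [0.5, 0.4, 0.2]
opening: 0.687
grip_force: 0.0
pos [ 606.5 -299.9   27.9] rpy [ 1.7993e+02 -9.0000e-02  1.3930e+01] t 38.2 open 63.2 grip 0.0
shift now-frame [ 0.  -0.8  0.9] turn [ 0.0012 -0.0015  0.0005] shift after turn [ 0.  -0.8  0.9]
```

```bash
python3 -m crank '[[[0,0,0],[0,0,0],1],[[0,0,0],[0,0,0],1],[[0,0,0],[0,0,0],1],[[0,0,0],[0,0,0],1],[[0,0,0],[0,0,0],1],[[0,0,0],[0,0,0],1],[[0,0,0],[0,0,0],1],[[0,0,0],[0,0,0],1],[[0,0,-10],[0,0,0],1],[[0,0,-20],[0,0,0],1],[[0,0,-25],[0,0,0.1235],1],[[0,0,-30],[0,0,0.1235],1],[[0,0,-30],[0,0,0.1235],1],[[0,0,-30],[0,0,0],1],[[0,0,-5],[0,0,0],1]]' 40; python3 -m crank '[[[-2,-15,0],[0,0,0],1],[[-4,-30,0],[0,0,0],1],[[-5,-35,0],[0,0,0],1],[[-5,-35,0],[0,0,0],1],[[-5,-35,0],[0,0,0],1],[[-5,-35,0],[0,0,0],1],[[-5,-35,0],[0,0,0],1],[[-5,-35,0],[0,0,0],1],[[-5,-35,0],[0,0,0],1],[[-5,-35,0],[0,0,0],1],[[-5,-35,0],[0,0,0],1],[[-5,-35,0],[0,0,0],1],[[-5,-35,0],[0,0,0],1],[[-5,-35,0],[0,0,0],1],[[-5,-35,0],[0,0,0],1],[[-5,-35,0],[0,0,0],1],[[-5,-35,0],[0,0,0],1],[[-5,-30,0],[0,0,0],1],[[-5,-20,0],[0,0,0],1],[[0,0,0],[0,0,0],1]]'; python3 go.py 595 328 69 -7.3
```

```text
time_s: 39.43
ee_pos: [608.4, -300.0, 183.5]
orientation: [179.9, -0.5, -7.3]
contact_force: [0.9, -0.8, -0.7]
opening: 0.164
grip_force: 40.0
time_s: 41.1
ee_pos: [589.9, 334.2, 175.4]
orientation: [-179.8, 0.2, -6.8]
contact_force: [-0.3, 1.1, -1.9]
opening: 0.16
grip_force: 40.0
pos [589.9 334.2 175.4] rpy [-179.84    0.23   -6.8 ] t 41.1 open 14.7 grip 40.0
shift now-frame [  6.2   5.9 106.4] turn [-0.0027  0.004   0.0088] shift after turn [  5.9   5.5 106.4]
```

```bash
python3 -m crank '[[[0,-1.5,10],[0,0,0],1],[[0,0,20],[0,0,0],1],[[0,0,20],[0,0,0],1],[[0,0,20],[0,0,0],1],[[0,0,15],[0,0,0],1],[[0,0,10],[0,0,0],1],[[0,0,5],[0,0,0],1],[[0,0,0],[0,0,0],1],[[0,0,0],[0,0,0],1],[[0,0,0],[0,0,0],1],[[0,0,0],[0,0,0],1],[[0,0,0],[0,0,0],1],[[0,0,0],[0,0,0],1],[[0,0,0],[0,0,0],1]]'; python3 go.py 595 328 69 -7.3;  python3 - <<'E'
from h import *
C,im,T=still('x4',4)
cv2.imwrite('pics/x4c.png',cv2.resize(im[130:330,170:390],None,fx=3,fy=3,interpolation=cv2.INTER_CUBIC))
E
```

```text
time_s: 42.27
ee_pos: [594.4, 328.6, 77.1]
orientation: [-180.0, -0.0, -7.3]
contact_force: [0.1, -0.1, -1.4]
opening: 0.157
grip_force: 40.0
pos [594.4 328.6  77.1] rpy [-1.7998e+02 -3.0000e-02 -7.2800e+00] t 42.3 open 14.4 grip 40.0
shift now-frame [0.7 0.5 8.1] turn [-0.0003 -0.0005  0.0004] shift after turn [0.7 0.5 8.1]
pose [594.25 328.54  76.85] [-1.80e+02 -1.00e-02 -7.28e+00] sd [0.04 0.03 0.08] 0.0 t 42.5
```

View pics/x4c.png

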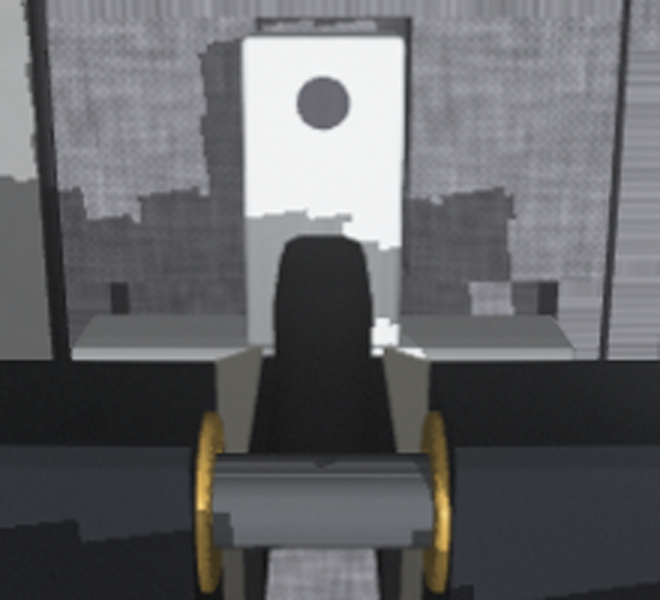

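The T cutout's stem end is at (257..411,18) and its bar corners are at (112,283) and (557,283). The held tee's stem tip is at (243..405,37), and the bar's front bottom edge runs along row 316 from 95 to 560.

```bash
python3 - <<'E'
from h import *
C,im,T=load('x4'); o=T[:3,3]
def f(x,y,z): return (T[:3,:3].T@(ray(C,(170+x/3,130+y/3),z)-o))[:2].round(1)
zt=o[2]-5.9; zb=zt-22
print("gauge stem tip L/R",f(243,37,zt),f(405,38,zt),"(58,-15)(58,15)")
print("bar top edge",f(72,348,zt),f(575,348,zt),"bar bottom",f(95,316,zb),f(560,316,zb),"(-2,-/+50)")
print("cut stem end",f(257,18,34),f(412,18,34),"(60,-/+17)")
print("cut bar front",f(112,283,34),f(557,283,34),"(0,-/+52)")
print("seams",f(45,200,34),f(617,200,34))
E
```

```text
gauge stem tip L/R [ 57.6 -14.9] [57.4 14.8] (58,-15)(58,15)
bar top edge [ -3.1 -50.3] [-3.2 49.9] bar bottom [ -3.9 -50.4] [-4.  51.8] (-2,-/+50)
cut stem end [ 59.4 -14.6] [59.4 19.2] (60,-/+17)
cut bar front [ -0.9 -49.4] [-1.  54.2] (0,-/+52)
seams [ 18.9 -63.7] [18.8 66.9]
```

```bash
python3 -m crank '[[[0,1,0],[0,0,0],1],[[0,1,0],[0,0,0],1],[[0,0,5],[0,0,0],1],[[0,0,4],[0,0,0],1],[[0,0,3],[0,0,0],1],[[0,0,2],[0,0,0],1],[[0,0,2],[0,0,0],1],[[0,0,1],[0,0,0],1],[[0,0,1],[0,0,0],1],[[0,0,0],[0,0,0],1],[[0,0,0],[0,0,0],1]]';  python3 -m crank '[[[0,0,0],[0,0,0],1],[[0,0,0],[0,0,0],1],[[0,0,0],[0,0,0],1]]'
```

```text
time_s: 43.38
ee_pos: [594.0, 326.5, 58.8]
orientation: [-180.0, -0.0, -7.3]
contact_force: [0.5, 0.4, -1.6]
opening: 0.159
grip_force: 40.0
time_s: 43.63
ee_pos: [594.0, 326.6, 58.8]
orientation: [-180.0, -0.0, -7.3]
contact_force: [0.7, 0.0, -1.4]
opening: 0.157
grip_force: 40.0
```

The underside is at z≈31 with no force, so it is inside the cutout. Pressing.

```bash
python3 -m crank '[[[0,0,2],[0,0,0],1],[[0,0,2],[0,0,0],1],[[0,0,2],[0,0,0],1],[[0,0,2],[0,0,0],1],[[0,0,0],[0,0,0],1],[[0,0,0],[0,0,0],1]]';python3 -m crank '[[[0,0,2],[0,0,0],1],[[0,0,2],[0,0,0],1],[[0,0,2],[0,0,0],1],[[0,0,2],[0,0,0],1],[[0,0,1],[0,0,0],1],[[0,0,1],[0,0,0],1],[[0,0,0],[0,0,0],1],[[0,0,0],[0,0,0],1]]';python3 -m crank '[[[0,0,1],[0,0,0],1],[[0,0,1],[0,0,0],1],[[0,0,0],[0,0,0],1],[[0,0,0],[0,0,0],1]]'
```

```text
time_s: 44.13
ee_pos: [594.3, 326.6, 51.0]
orientation: [-180.0, -0.0, -7.3]
contact_force: [-0.2, -1.1, 1.5]
opening: 0.161
grip_force: 40.0
time_s: 44.8
ee_pos: [594.0, 326.3, 40.4]
orientation: [180.0, 0.0, -7.3]
contact_force: [0.5, -0.1, -0.7]
opening: 0.162
grip_force: 40.0
time_s: 45.13
ee_pos: [594.5, 326.4, 39.0]
orientation: [-180.0, -0.1, -7.3]
contact_force: [1.0, -1.0, 2.9]
opening: 0.162
grip_force: 40.0
```

```bash
python3 -m crank '[[[0,0,1],[0,0,0],1],[[0,0,0.5],[0,0,0],1],[[0,0,0],[0,0,0],1],[[0,0,0],[0,0,0],1]]'
```

```text
time_s: 45.47
ee_pos: [595.1, 326.4, 38.6]
orientation: [-180.0, -0.1, -7.3]
contact_force: [0.2, -3.4, 12.7]
opening: 0.165
grip_force: 40.0
```

```bash
python3 -m crank '[[[0,0,0.7],[0,0,0],1],[[0,0,0],[0,0,0],1],[[0,0,-1.5],[0,0,0],1],[[0,0,0],[0,0,0],-1],[[0,0,0],[0,0,0],-1],[[0,0,0],[0,0,0],-1],[[0,0,0],[0,0,0],-1],[[0,0,0],[0,0,0],-1],[[0,0,-8],[0,0,0],-1],[[0,0,-15],[0,0,0],-1],[[0,0,-20],[0,0,0],-1],[[0,0,-25],[0,0,0],-1],[[0,0,-30],[0,0,0],-1],[[0,0,-30],[0,0,0],-1],[[0,10,-25],[0,0,0],-1],[[0,20,-8],[0,0,0],-1]]'; python3 -m crank '[[[-1,30,0],[0,0,0],-1],[[-1,33,0],[0,0,0],-1],[[-1,33,0],[0,0,0],-1],[[-1,33,0],[0,0,0],-1],[[-1,33,0],[0,0,0],-1],[[-1,33,0],[0,0,0],-1],[[-1,33,0],[0,0,0],-1],[[0,33,0],[0,0,0],-1],[[0,33,0],[0,0,0],-1],[[0,33,0],[0,0,0],-1],[[0,33,0],[0,0,0],-1],[[0,33,0],[0,0,0],-1],[[0,30,0],[0,0,0],-1],[[0,20,0],[0,0,0],-1],[[0,10,0],[0,0,0],-1],[[0,3,0],[0,0,0],-1],[[0,0,0],[0,0,0],-1],[[0,0,0],[0,0,0],-1],[[0,0,0],[0,0,0],-1],[[0,0,0],[0,0,0],-1]]'
python3 - <<'E'
from fit import *
C,im,T=still('x5',4)
g=[r for r in bot.spot_point("wrist","plug_grip")[:2]]
for r in g: print(np.round(r["uv"]),round(r["confidence"],2),ray(C,r["uv"],40).round(1)[:2])
# knob top disc centre z=58
p0=ray(C,g[0]["uv"],40)
for t in(150,170,190): print(fit("plug",C,im,(p0[0],p0[1],0),thr=t))
p=fit("plug",C,im,(p0[0],p0[1],0),thr=170)[0]
cv2.polylines(im,[proj(C,place("plug",p,22)).round().astype(int)],True,(0,0,255))
k=place("plug",[0,0,0],58)*[12/35,12/35,1]+[p[0],p[1],0]
cv2.polylines(im,[proj(C,k).round().astype(int)],True,(0,255,0)); cv2.imwrite('pics/x5b.png',im)
E
```

```text
time_s: 46.8
ee_pos: [590.8, 300.9, 204.2]
orientation: [-179.7, -0.2, -7.1]
contact_force: [0.2, 0.7, -0.3]
opening: 0.992
grip_force: 0.0
time_s: 48.47
ee_pos: [525.8, -153.0, 199.1]
orientation: [-180.0, -0.0, -7.1]
contact_force: [-0.1, 1.4, -0.1]
opening: 0.999
grip_force: 0.0
pose [ 525.62 -153.71  199.04] [-179.99   -0.     -7.2 ] sd [0.07 0.31 0.02] 0.03 t 48.7
[260. 108.] 0.66 [ 608.5 -146.8]
(array([ 608.5, -151.1,   -7.2]), 1347)
(array([ 607.4, -144. ,    1. ]), 2250)
(array([ 599.3, -135.1,   18.7]), 2413)
```

View pics/x5b.png

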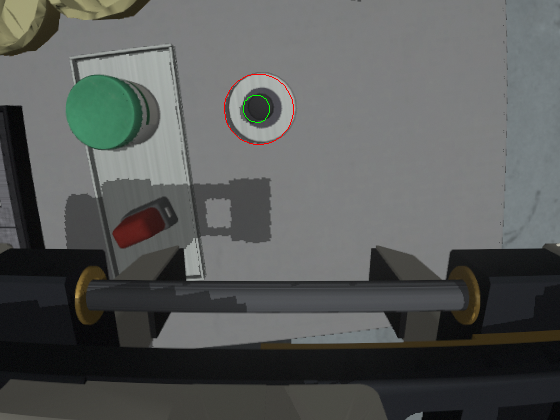

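The plug has been bumped since the start and is now at disc centre (261,109). The tray shows both the pot and the stamp standing. I'll grasp the plug.

```bash
python3 go.py 607.6 -146.2 27.5 -7.3
```

```text
pos [ 525.5 -154.3  199. ] rpy [-180.     -0.     -7.25] t 48.7 open 92.0 grip 0.0
shift now-frame [ 80.4 -18.4 171.5] turn [-0.     -0.      0.0009] shift after turn [ 80.4 -18.5 171.5]
```

```bash
python3 -m crank '[[[10,-2,10],[0,0,0],-1],[[15,-4,20],[0,0,0],-1],[[15,-4,20],[0,0,0],-1],[[15,-4,20],[0,0,0],-1],[[15,-3,20],[0,0,0],-1],[[10,-1,20],[0,0,0],-1],[[0,0,20],[0,0,0],-1],[[0,0,18],[0,0,0],-1],[[0,0,12],[0,0,0],-1],[[0,0,7],[0,0,0],0],[[0,0,4],[0,0,0],0],[[0,0,0],[0,0,0],0],[[0,0,0],[0,0,0],0],[[0,0,0],[0,0,0],0]]'; python3 -m crank '[[[0,0,0],[0,0,0],1],[[0,0,0],[0,0,0],1],[[0,0,0],[0,0,0],1],[[0,0,0],[0,0,0],1],[[0,0,0],[0,0,0],1],[[0,0,0],[0,0,0],1],[[0,0,0],[0,0,0],1],[[0,0,0],[0,0,0],1]]' 40; python3 go.py 466 216.5 170 -7.3
```

```text
time_s: 49.88
ee_pos: [607.9, -147.1, 29.1]
orientation: [180.0, -0.1, -7.3]
contact_force: [-0.1, 0.7, -0.3]
opening: 0.682
grip_force: 0.0
time_s: 50.55
ee_pos: [607.0, -147.3, 28.1]
orientation: [180.0, -0.0, -7.3]
contact_force: [-0.1, -0.9, 1.6]
opening: 0.223
grip_force: 40.0
pos [ 607.  -147.3   28.1] rpy [179.98  -0.    -7.29] t 50.5 open 20.5 grip 40.0
shift now-frame [-186.1 -342.9 -142.1] turn [ 0.0004 -0.0001  0.0001] shift after turn [-186.1 -342.9 -141.9]
```

```bash
python3 -m crank '[[[0,0,-10],[0,0,0],1],[[0,0,-20],[0,0,0],1],[[0,0,-28],[0,0,0],1],[[0,0,-28],[0,0,0],1],[[0,0,-28],[0,0,0],1],[[0,0,-28],[0,0,0],1],[[-8,-15,0],[0,0,0],1],[[-16,-29,0],[0,0,0],1],[[-16,-29,0],[0,0,0],1],[[-16,-29,0],[0,0,0],1],[[-16,-29,0],[0,0,0],1],[[-16,-29,0],[0,0,0],1],[[-16,-29,0],[0,0,0],1],[[-16,-29,0],[0,0,0],1],[[-16,-29,0],[0,0,0],1],[[-16,-29,0],[0,0,0],1],[[-16,-29,0],[0,0,0],1],[[-10,-19,0],[0,0,0],1],[[-8,-13,0],[0,0,0],1],[[0,-6,0],[0,0,0],1]]';  python3 -m crank '[[[0,0,10],[0,0,0],1],[[0,0,20],[0,0,0],1],[[0,0,20],[0,0,0],1],[[0,0,20],[0,0,0],1],[[0,0,15],[0,0,0],1],[[0,0,6],[0,0,0],1],[[0,0,0],[0,0,0],1],[[0,0,0],[0,0,0],1],[[0,0,0],[0,0,0],1],[[0,0,0],[0,0,0],1],[[0,0,0],[0,0,0],1],[[0,0,0],[0,0,0],1],[[0,0,0],[0,0,0],1],[[0,0,0],[0,0,0],1]]'; python3 go.py 466 216.5 70 -7.3;  python3 - <<'E'
from h import *
C,im,T=still('x6',4)
cv2.imwrite('pics/x6c.png',cv2.resize(im[130:330,170:390],None,fx=3,fy=3,interpolation=cv2.INTER_CUBIC))
E
```

```text
time_s: 52.22
ee_pos: [464.0, 219.9, 170.7]
orientation: [-179.9, 0.0, -7.0]
contact_force: [0.4, -0.1, -1.4]
opening: 0.219
grip_force: 40.0
time_s: 53.38
ee_pos: [466.1, 216.9, 79.2]
orientation: [-180.0, -0.0, -7.3]
contact_force: [-0.7, -0.2, -3.0]
opening: 0.22
grip_force: 40.0
pos [466.1 216.9  79.2] rpy [-1.7999e+02 -2.0000e-02 -7.2800e+00] t 53.4 open 20.2 grip 40.0
shift now-frame [-0.1  0.4  9.2] turn [-0.0001 -0.0004  0.0004] shift after turn [-0.1  0.4  9.2]
pose [466.05 216.88  79.09] [-1.80e+02 -1.00e-02 -7.28e+00] sd [0.03 0.01 0.05] 0.0 t 53.6
```

View pics/x6c.png

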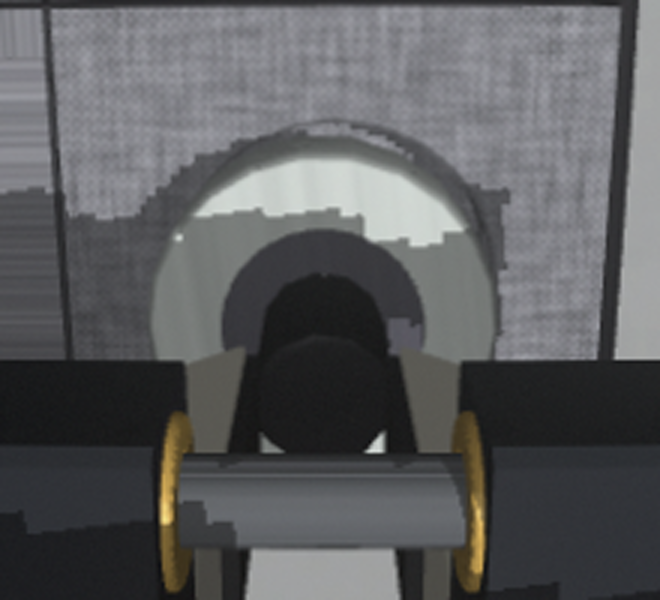

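The held disc's top rim spans columns 152–497 with its apex at (325,153). The cutout arc shows at upper right through (340,120), (440,157) and (490,235).

```bash
python3 - <<'E'
from h import *
from scipy.optimize import least_squares
C,im,T=load('x6'); o=T[:3,3]
def f(x,y,z): return (T[:3,:3].T@(ray(C,(170+x/3,130+y/3),z)-o))[:2]
def circ(P,z,r):
    P=np.array([f(*p,z) for p in P]); s=least_squares(lambda c:np.hypot(*(P-c).T)-r,P.mean(0)-[20,0]); return s.x.round(1),s.fun.round(1)
zt=o[2]-6.1
print("disc",circ([(200,210),(240,178),(325,153),(410,178),(455,215),(152,320),(497,320)],zt,35))
print("cut",circ([(340,120),(400,134),(440,157),(470,188),(490,235)],34,37))
print("seams",f(55,170,34),f(620,170,34),f(340,5,34))
E
```

```text
disc (array([0.1, 0. ]), array([-0.5, -0. ,  0.8,  0. , -0.5, -0.8, -0.9]))
cut (array([-0.4,  3. ]), array([ 0.1, -0.2, -0. ,  0.2, -0.1]))
seams [ 25.45959055 -61.56203474] [25.36647602 67.7894762 ] [62.08717617  3.51482264]
```

```bash
python3 -m crank '[[[-0.4,1.4,0],[0,0,0],1],[[0,1.4,0],[0,0,0],1],[[0,0,6],[0,0,0],1],[[0,0,5],[0,0,0],1],[[0,0,4],[0,0,0],1],[[0,0,2],[0,0,0],1],[[0,0,2],[0,0,0],1],[[0,0,1],[0,0,0],1],[[0,0,0],[0,0,0],1],[[0,0,0],[0,0,0],1],[[0,0,0],[0,0,0],1],[[0,0,0],[0,0,0],1]]';python3 -m crank '[[[0,0,2],[0,0,0],1],[[0,0,2],[0,0,0],1],[[0,0,2],[0,0,0],1],[[0,0,2],[0,0,0],1],[[0,0,0],[0,0,0],1],[[0,0,0],[0,0,0],1]]'
```

```text
time_s: 54.58
ee_pos: [465.4, 214.2, 59.2]
orientation: [-180.0, -0.0, -7.3]
contact_force: [0.2, -0.1, -1.4]
opening: 0.224
grip_force: 40.0
time_s: 55.08
ee_pos: [465.1, 214.1, 50.8]
orientation: [180.0, 0.0, -7.3]
contact_force: [-0.0, -0.6, -1.7]
opening: 0.224
grip_force: 40.0
```

```bash
python3 -m crank '[[[0,0,2],[0,0,0],1],[[0,0,2],[0,0,0],1],[[0,0,2],[0,0,0],1],[[0,0,2],[0,0,0],1],[[0,0,1],[0,0,0],1],[[0,0,1],[0,0,0],1],[[0,0,0],[0,0,0],1],[[0,0,0],[0,0,0],1]]';python3 -m crank '[[[0,0,1],[0,0,0],1],[[0,0,1],[0,0,0],1],[[0,0,1],[0,0,0],1],[[0,0,0],[0,0,0],1],[[0,0,0],[0,0,0],1]]'
```

```text
time_s: 55.75
ee_pos: [465.0, 214.0, 40.7]
orientation: [180.0, 0.0, -7.3]
contact_force: [0.5, 0.3, -2.8]
opening: 0.219
grip_force: 40.0
time_s: 56.17
ee_pos: [465.5, 214.1, 39.5]
orientation: [180.0, -0.1, -7.3]
contact_force: [-5.3, -3.4, 23.0]
opening: 0.222
grip_force: 40.0
```

The plug is seated. I'll release, back up and inspect the case.

```bash
python3 -m crank '[[[0,0,-1.6],[0,0,0],1],[[0,0,0],[0,0,0],1],[[0,0,0],[0,0,0],-1],[[0,0,0],[0,0,0],-1],[[0,0,0],[0,0,0],-1],[[0,0,0],[0,0,0],-1],[[0,0,0],[0,0,0],-1],[[0,0,-8],[0,0,0],-1],[[0,0,-15],[0,0,0],-1],[[0,0,-25],[0,0,0],-1],[[0,0,-30],[0,0,0],-1],[[0,0,-30],[0,0,0],-1],[[0,0,-30],[0,0,0],-1],[[-10,-12,-30],[0,0,0],-1],[[-10,-12,-20],[0,0,0],-1],[[-10,-12,0],[0,0,0],-1],[[0,0,0],[0,0,0],-1],[[0,0,0],[0,0,0],-1],[[0,0,0],[0,0,0],-1],[[0,0,0],[0,0,0],-1]]';  python3 - <<'E'
from fit import *
C,im,T=still('x7',3)
v=cv2.resize(im[:250,60:420],None,fx=2.2,fy=2.2,interpolation=cv2.INTER_CUBIC); cv2.imwrite('pics/x7c.png',v)
E
```

```text
time_s: 57.83
ee_pos: [440.3, 252.4, 227.0]
orientation: [179.9, 0.0, -7.4]
contact_force: [-0.0, 0.1, 0.7]
opening: 1.001
grip_force: 0.0
pose [440.27 252.66 227.06] [ 1.7995e+02  5.0000e-02 -7.3500e+00] sd [0.01 0.15 0.06] 0.01 t 58.0
```

View pics/x7c.png

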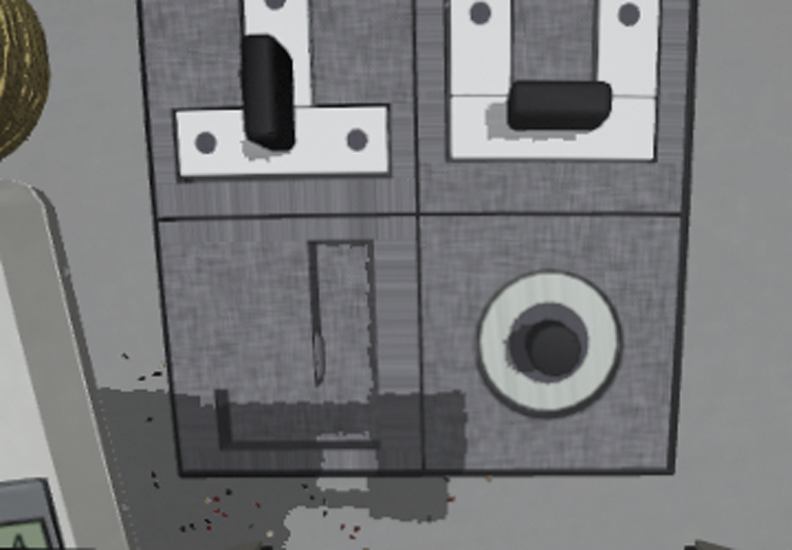

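All three gauges sit in their cutouts, flush with even gaps: tee at (280,140), yoke at (553,125), plug at (550,343). The L cutout stays empty because no angle gauge is present. Handing in.

```bash
python3 -c "
from rig import bot
print(bot.close_job())"
```

```text
the job is handed in; nothing more can be done
None
```

I pressed the plug, tee and yoke gauges fully home in their own cutouts, stood the date stamp and lotus pot upright in the steel tray, and handed the job in at about 58 s; no angle gauge was present, so the L cutout is empty.

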